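Lay a separator board in a carton and pack the second layer

ROBOT

A 6-joint arm with a two-finger parallel gripper is mounted at the origin on the work surface; the furniture and walls round the work are solid. World frame = base frame: x ahead of the robot, y to its left, z up, the work surface at z = 0. Lengths are in m, angles in rad, forces in N, time in s.
With the tool pointing down it reaches from about 0.325 to 0.9 m from the base axis. Payload 6.1 kg.
Tool frame: the origin (TCP) lies on the centre line of the jaws, within the pads' length; the fingertips stand 19 mm ahead of it and the grasp point (between the pads) is the TCP (env.tips_ahead is the distance from the TCP to the fingertips, in m); z points along the fingers, y is the line along which they close (so a half turn about z gives the same grasp; the last joint's range is limited). The gripper opens to 85 mm and grips with 20 to 120 N. Pads are 22 mm wide; open, the fingers measure 114 mm over their backs; the gripper's body (76 mm by 85 mm) begins 54 mm behind the grasp point. The pads swing forward as they close: fully open they stand 13 mm farther back than shut.
Start: joints at [1.222, 0.22, 1.526, -0, 1.395, -0.126], TCP at [0.138, 0.61, 0.25] pointing down, gripper open.
Joint ranges: [-2.98, 2.98], [-0.91, 2.08], [0.09, 2.57], [-1.24, 4.39], [0.2, 2.65], [-2.68, 2.68]. Speed limits (rad/s): [2.57, 2.57, 3.01, 3.14, 3.14, 3.14].

INTERFACE

Orientations are given as a unit quaternion [x, y, z, w].
In Python, from cell import env, capture, calibration gives the robot as it stands.
- The arm moves only by the tool step_arm, never from a script. Its argument "commands" is a list of rows, each a list of 7 numbers: the opening, from -1 (shut) to 1 (fully open), then the shift along the tool's x, y, z each as a share of 250 mm, from -1 to 1, then the turn, a rotation vector about the tool's x, y, z each as a share of 90 degrees, from -1 to 1. A call has exactly 5 rows; each row shifts and turns the commanded pose from where the row before left it, along the tool's axes as they then stand; what a row does not reach is not made up. A row lasts 1/8 s, in which the tool goes at most 62.5 mm and 10.7 degrees, less where a joint would pass 70% of its speed; a pose out of reach is approached as far as the arm can. A call with a number of a shift or a turn outside -1 to 1 is refused whole. A call with a gripper value outside its range is refused whole. The fingers move at their own pace and stop on an object; the grip force is fixed at half the most. Time passes only in rows, so rows that do not move let the fingers close, or fill a call up. It gives the time, the measured TCP pose, the force, the opening and the grip force at its end, in the units of the state.
- env.observe(): the state, without advancing time (a new reading comes with each control period).
- capture(name): name is "scene" or "side" or "wrist"; returns the picture (384x512x3 uint8, red, green, blue); there is no depth.
- calibration(name): a dict with "camera_matrix" (3x3 intrinsics, pixels), "R" (3x3) and "t" (3): a world point X has camera coordinates R X + t. Camera axes: x right, y down, z forward; pixel columns grow to the right and rows downward; lengths in m; the calibration is good to about 2 mm. A picture is of the moment at which its call begins: read the wrist's pose just before it. calibration takes no time and is no camera call; for the wrist camera it gives the pose at the moment of the call.
- env.hand_in(): hands the job in; it is judged then, once.
The state is a dict: "t": time; "q": joint angles; "joint_velocities": joint speeds; "joint_efforts": joint torques, N m; "tcp_pos": TCP position; "eef_rot": TCP orientation; "contact_force": force on the tool from outside, world axes, zero at the start; "torque": the same for the moment, N m; "finger_gap": finger opening in m; "gripper_force": force on a finger pad.
Only numpy, scipy, OpenCV 4.12 (cv2) and the standard library are available. Lean on these libraries where they do the work, as an engineer would, in place of code of your own. Each camera call takes 0.05 s, during which the arm holds its last target. There are 200 camera calls.

TASK

Finish packing the cardboard carton: fold its two half-raised end flaps well back past upright so that the opening is clear, then lay the white separator board flat inside on the sanding blocks, so that their grit cannot scratch what comes next, and let go of it. Then set the two tape measures down gently, side by side and upright, on the board in the carton; leave the flaps open and do not disturb the other things on the bench.

Things in the scene. Friction and masses are not known exactly. Their poses are not given: they have to be found in the camera images.
- carton: Brown cardboard carton fixed on the bench, 120 (x) by 152 (y) mm outside, 114 mm high to the rim; walls and floor 4 mm, so 112 by 144 mm clear inside. Origin: centre of its underside; x points away from the robot. Side flaps at +-y hang down outside (170 mm over them). End flaps are hinged on the rim at its -x (near) and +x (far) ends. Two sanding blocks lie on its floor.
- flap_near (a joint): Hinge of the near end flap, at carton x = -58, z = 114 mm, along the carton's y. 0 = shut (free edge at the carton's middle), 1.57 = upright, 2.3 = stop, leaning outwards. The flap is 142 mm wide, 55.5 mm from hinge to free edge, 3.5 mm thick; it stays wherever it is left. It starts half raised, about 0.75 to 1.25.
- flap_far (a joint): Hinge of the far end flap, on the rim at carton x = +58 mm, z = 114 mm; same sizes and joint values as the near flap (0 shut, 1.57 upright, 2.3 leaning outwards, away from the robot).
- flap_near_edge (a point): Middle of the free edge of the near flap (moves with the flap).
- flap_far_edge (a point): Middle of the free edge of the far flap (moves with the flap).
- separator: Separator: stiff white corrugated board, 104 (x) by 136 (y) by 8 mm, lying flat; fits the carton with 4 mm spare all round when its x is along the carton's x (either way round). Origin: centre of its underside, z up. Two slots through it, each 38 (x) by 32 (y) mm, span y = 16 to 48 and -48 to -16 mm; grip the 32 mm bridge between them, a finger down each slot.
- tape_a: Yellow and black tape measure standing upright on the bench, 36 mm wide (x), 88 mm long (y, steel hook at -y), 69 mm high. Origin: centre of its underside, z up. The case is 34 mm across x from y = -28 to +44 mm, up to z = 64 mm; best gripped across x at y about +8 mm.
- tape_b: A second tape measure, the same as tape_a.
- sanding_1: Cork sanding block with abrasive paper, 66 x 100 x 27 mm, lying flat on the carton's floor at its +y side, long side along the carton's x: half of the first layer, top at 31 mm. Origin: centre of its underside.
- sanding_2: The same, at the carton's -y side.
- spray_can: Bystander: red spray can, 59 mm across, 180 mm tall, origin under its centre.
- bottle_orange: Bystander: orange bottle with white cap, 52 mm across, 120 mm tall, origin under its centre.
- wax_tin: Bystander: green round tin, 70 mm across, 38 mm high, origin under its centre.
- marker: Bystander: blue felt marker lying near the back edge of the bench, 15 x 120 x 13 mm, origin under its centre.

How it is judged:
By the outcome, as a careful person would: the job done as asked, in the order asked, and still so for the second after the job is handed in, with the robot touching nothing.
It also fails if it takes over 72 s, if anything falls off the work surface, if the arm or the gripper's body presses on something with over 40 N, if the wrist force passes 120 N, or if a joint passes its speed limit or range.

## Working session

There is one attempt and no reset: what is moved stays moved. The work goes in short steps, Python scripts to look and compute and a tool call to move; the robot and the scene stay as the last step left them, time stands still between calls to the robot, and variables do not carry over. Pictures are saved under pics/ and viewed, at most 10 in all, crops included, and the job is handed in when it is done.

Besides the shell and the picture viewer there is one more tool, called after "Call:" as a command line: name --pt "numbers of a row" for each row, then --argument value for the rest. step_arm: Moves the arm, as the interface text tells. Its arguments: {"type":"object","properties":{"commands":{"type":"array"}},"required":["commands"]}

```bash
mkdir -p pics; ls; python3 - <<'E'
from cell import env, capture, calibration
import cv2,numpy as np
for n in ["scene","side"]:
    im=capture(n); np.save(f"pics/{n}.npy",im); cv2.imwrite(f"pics/{n}0.png",im[:,:,::-1])
    c=calibration(n); print(n,np.round(c["camera_matrix"],1).tolist(),np.round(-c["R"].T@c["t"],3))
print(env.observe(),env.tips_ahead)
E
```

```text
pics
scene [[482.2, 0.0, 256.7], [0.0, 482.2, 191.2], [0.0, 0.0, 1.0]] [ 0.691 -0.631  1.129]
side [[362.5, 0.0, 252.8], [0.0, 362.5, 191.4], [0.0, 0.0, 1.0]] [0.571 0.545 1.002]
{'t': 0.1, 'q': array([ 1.22189033e+00,  2.21146226e-01,  1.52749678e+00,  2.17248640e-05,
        1.39469991e+00, -1.26058069e-01]), 'joint_velocities': array([-0.00028115, -0.00171573, -0.00454346,  0.0011722 , -0.00196627,
       -0.00088158]), 'joint_efforts': array([ 7.21974302e-04, -4.98249972e+01, -3.90548158e+01, -1.93478036e-04,
        5.72418066e-03,  7.14495513e-05]), 'tcp_pos': array([0.13792598, 0.60906878, 0.24930921]), 'eef_rot': array([ 1.11195402e-01,  9.93798177e-01, -8.48055434e-04, -2.16273012e-04]), 'contact_force': array([ 0.09424422, -0.24484673, -0.44990645]), 'torque': array([ 0.02949178, -0.00723417, -0.02549472]), 'gripper_force': 0.0, 'finger_gap': 0.08581374577587343} 0.019
```

View pics/scene0.png

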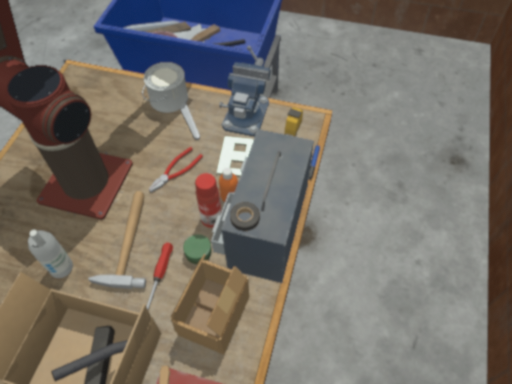

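View pics/side0.png

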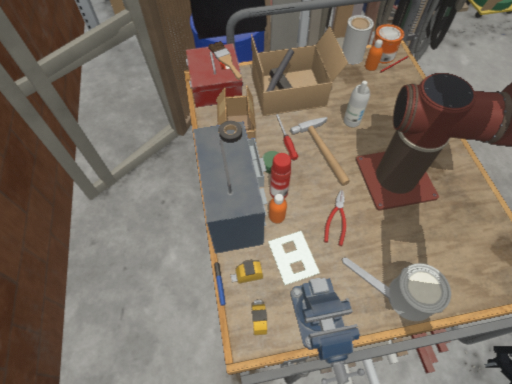

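The scene view shows the carton at about (210,305), beyond the grey toolbox, and the separator at (235,155). The side view shows the separator at (294,257), the tapes at (249,270) and (260,317), and the carton at (237,115).

```bash
cat > h.py <<'E'
from cell import env, capture, calibration
import cv2,numpy as np
def ray(n,px,z,c=None):
    c=c or calibration(n); p=np.atleast_2d(px).astype(float)
    d=(np.linalg.inv(c["camera_matrix"])@np.c_[p,np.ones(len(p))].T).T@c["R"]
    o=-c["R"].T@c["t"]; return o+d*((z-o[2])/d[:,2])[:,None]
def proj(n,X,c=None):
    c=c or calibration(n); q=(np.atleast_2d(X)@c["R"].T+c["t"])@c["camera_matrix"].T; return q[:,:2]/q[:,2:]
E
python3 - <<'E'
from h import *
np.set_printoptions(precision=3,suppress=True)
for n in ["scene","side"]: print(n,proj(n,[[0,0,0],[.138,.61,.25],[.138,.61,.5]]))
P={"side":dict(sep=(294,257),tA=(249,270),tB=(260,317),marker=(221,284),can=(280,190),bot=(278,212),tin=(270,160),toolboxNL=(215,248),toolboxNR=(266,237),tbfar=(240,125),carton=(237,130),vise=(325,300)),
"scene":dict(sep=(235,155),can=(210,215),tin=(197,250),c1=(172,325),c2=(220,350),c3=(205,262),c4=(247,280),tb1=(225,262),tb2=(280,278))}
for n in P:
  for k,p in P[n].items(): print(n,k,ray(n,p,0)[0],ray(n,p,.1)[0][:2])
im=np.load("pics/side.npy"); 
a=cv2.resize(im[225:345,190:350],None,fx=4,fy=4,interpolation=cv2.INTER_CUBIC)
cv2.imwrite("pics/s1.png",a[:,:,::-1])
s=np.load("pics/scene.npy")[235:360,150:270]; t=im[80:170,190:310]
f=lambda x:cv2.resize(x,(480,int(x.shape[0]*480/x.shape[1])),interpolation=cv2.INTER_CUBIC)
cv2.imwrite("pics/s2.png",cv2.resize(f(s),(390,406))[:,:,::-1]); 
A=cv2.resize(s,(390,406),interpolation=3);B=cv2.resize(t,(400,300),interpolation=3);C=np.zeros((410,800,3),np.uint8);C[:406,:390]=A;C[:300,400:]=B
cv2.imwrite("pics/s2.png",C[:,:,::-1])
E
```

```text
scene [[ 87.118 181.735]
 [193.68  -12.669]
 [182.442 -98.676]]
side [[394.881 178.118]
 [499.544 394.81 ]
 [618.929 388.807]]
side sep [0.391 0.199 0.   ] [0.409 0.234]
side tA [0.526 0.212 0.   ] [0.531 0.245]
side tB [0.521 0.345 0.   ] [0.526 0.365]
side marker [0.61  0.236 0.   ] [0.606 0.267]
side can [ 0.379 -0.029  0.   ] [0.398 0.028]
side bot [0.403 0.047 0.   ] [0.42  0.097]
side tin [ 0.385 -0.152  0.   ] [ 0.404 -0.082]
side toolboxNL [0.612 0.127 0.   ] [0.608 0.169]
side toolboxNR [0.457 0.122 0.   ] [0.469 0.164]
side tbfar [ 0.458 -0.324  0.   ] [ 0.469 -0.238]
side carton [ 0.472 -0.303  0.   ] [ 0.482 -0.219]
side vise [0.339 0.335 0.   ] [0.362 0.356]
scene sep [0.382 0.203 0.   ] [0.409 0.129]
scene can [ 0.376 -0.014  0.   ] [ 0.404 -0.068]
scene tin [ 0.377 -0.124  0.   ] [ 0.405 -0.169]
scene c1 [ 0.386 -0.327  0.   ] [ 0.413 -0.354]
scene c2 [ 0.514 -0.353  0.   ] [ 0.53  -0.378]
scene c3 [ 0.409 -0.151  0.   ] [ 0.434 -0.193]
scene c4 [ 0.527 -0.17   0.   ] [ 0.541 -0.211]
scene tb1 [ 0.458 -0.137  0.   ] [ 0.479 -0.181]
scene tb2 [ 0.605 -0.143  0.   ] [ 0.613 -0.186]
```

View pics/s2.png

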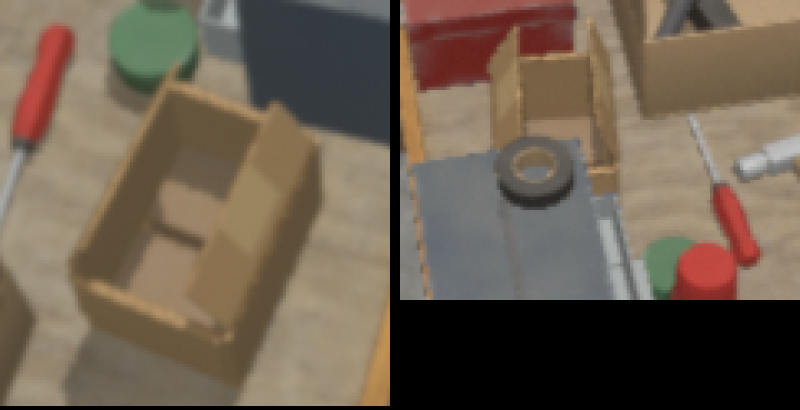

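View pics/s1.png

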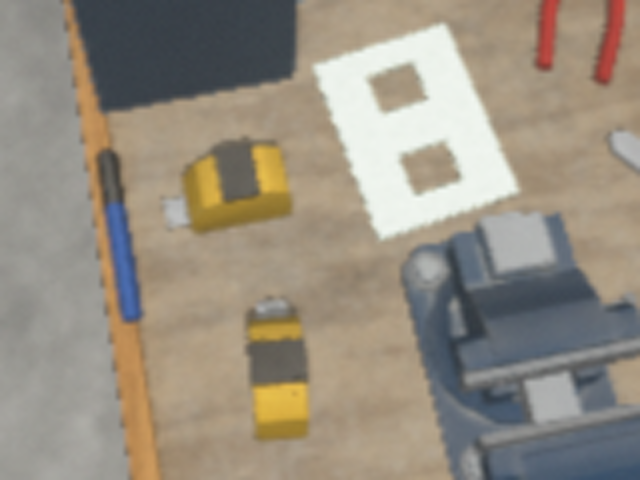

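The carton crop shows the far flap leaning well inward and the near flap nearly edge-on. The second crop shows the separator, tape A lying roughly along x with its hook at +x, and tape B roughly along y with its hook at -y.

```bash
cat >> h.py <<'E'
from scipy.spatial.transform import Rotation as Rn
np.set_printoptions(precision=4,suppress=True)
def go(p,ang=None):
    "tool-frame shift (rows of 0.25 max) and z turn (0.119 max) to reach TCP p, tool y at world angle ang (deg, mod 180)"
    s=env.observe(); R=Rn.from_quat(s["eef_rot"]).as_matrix()
    if ang is not None:
        y=R[:,1]; a=np.degrees(np.arctan2(y[1],y[0])); d=(ang-a+90)%180-90
        print("turn z total share",-d/90)
    d=R.T@(np.array(p)-s["tcp_pos"])/.25
    print("shift total share",d,"min rows",np.linalg.norm(d)/.25)
def rect(mask):
    cs,_=cv2.findContours(mask.astype(np.uint8),cv2.RETR_EXTERNAL,cv2.CHAIN_APPROX_NONE)
    return max(cs,key=cv2.contourArea)[:,0,:]
def wrect(n,cnt,z,c=None):
    X=ray(n,cnt,z,c)[:,:2]; (cx,cy),(w,h),a=cv2.minAreaRect((X*1000).astype(np.float32))
    return np.round([cx,cy,w,h,a],1)
E
python3 - <<'E'
from h import *
im=np.load("pics/side.npy"); hsv=cv2.cvtColor(im,cv2.COLOR_RGB2HSV)
m=(hsv[...,2]>200)&(hsv[...,1]<40); m[:225]=0;m[285:]=0;m[:,:260]=0;m[:,325:]=0
print("sep",wrect("side",rect(m),.008))
s=np.load("pics/scene.npy"); hs=cv2.cvtColor(s,cv2.COLOR_RGB2HSV)
m=(hs[...,2]>200)&(hs[...,1]<50); m[:120]=0;m[185:]=0;m[:,:210]=0;m[:,262:]=0
print("sep scene",wrect("scene",rect(m),.008))
y=(hsv[...,0]>18)&(hsv[...,0]<32)&(hsv[...,1]>170); y[:225]=0;y[:,:228]=0;y[:,275:]=0
for a,b in((225,290),(290,345)):
    k=np.zeros_like(y);k[a:b]=y[a:b]; k=cv2.morphologyEx(k.astype(np.uint8),cv2.MORPH_CLOSE,np.ones((13,13)))
    print("tape",wrect("side",rect(k),.06),k.sum())
# toolbox top corner heights: two-view triangulation
def tri(a,b):
    A=[];B=[]
    for n,p in(("side",a),("scene",b)):
        o=ray(n,p,calibration(n)["R"].T@-calibration(n)["t"]@np.array([0,0,1])-1)[0]; c=-calibration(n)["R"].T@calibration(n)["t"]; d=o-c; d/=np.linalg.norm(d)
        M=np.eye(3)-np.outer(d,d);A.append(M);B.append(M@c)
    return np.linalg.solve(sum(A),sum(B))
print("tape roll",tri((231,129),(244,215)))
print("tb far -x corner", tri((197,128),(278,240)), tri((246,122),(224,235)))
u=lambda x,y:(150+x*.3077,235+y*.3079)
print("rim pts z.114",[ray("scene",u(*p),.114)[0][:2] for p in((85,280),(235,335),(320,150),(178,85))])
c=calibration("wrist");p=env.observe();R=Rn.from_quat(p["eef_rot"]).as_matrix()
print(c["camera_matrix"],"cam in tool",R.T@(-c["R"].T@c["t"]-p["tcp_pos"]),"\n",c["R"]@R)
go([.42,.22,.38],90)
E
```

```text
sep [394.8 199.1 106.4 138.4   7.3]
sep scene [383.3 197.5  86.5 137.9   7.5]
tape [530.2 237.4  36.   59.6  88.1] 120
tape [529.8 383.3  21.1  24.8  78.9] 105
tape roll [ 0.5108 -0.1182  0.2266]
tb far -x corner [ 0.5998 -0.1519  0.2144] [ 0.4687 -0.1608  0.1952]
rim pts z.114 [array([ 0.4225, -0.3477]), array([ 0.5294, -0.3563]), array([ 0.5472, -0.2184]), array([ 0.436 , -0.1973])]
[[316.4502   0.     256.8223]
 [  0.     316.4502 193.3273]
 [  0.       0.       1.    ]] cam in tool [ 0.0797 -0.0003 -0.1233] 
 [[ 0.0008  1.      0.    ]
 [-0.9507  0.0008 -0.3101]
 [-0.3101  0.0002  0.9507]]
turn z total share -0.14187169555105833
shift total share [-1.4442 -1.2693 -0.5209] min rows 7.968262742323622
```

Call:
step_arm --pt "1 -0.1 -0.09 -0.1 0 0 0" --pt "1 -0.15 -0.13 -0.1 0 0 0" --pt "1 -0.15 -0.13 -0.1 0 0 0" --pt "1 -0.15 -0.13 -0.1 0 0 0" --pt "1 -0.15 -0.13 -0.1 0 0 0"

```text
t: 0.72
tcp_pos: [0.2756, 0.4206, 0.3757]
eef_rot: [0.111, 0.994, -0.0, -0.0]
contact_force: [-0.5, -0.2, 0.7]
finger_gap: 0.0853
gripper_force: 0.0
```

Call:
step_arm --pt "1 -0.15 -0.13 0 0 0 0" --pt "1 -0.15 -0.13 0 0 0 0" --pt "1 -0.15 -0.13 0 0 0 0" --pt "1 -0.15 -0.13 0 0 0 0" --pt "1 -0.14 -0.1 0 0 0 0"

```text
t: 1.35
tcp_pos: [0.4219, 0.2284, 0.3751]
eef_rot: [0.111, 0.994, -0.0, -0.0]
contact_force: [1.3, -0.1, -0.2]
finger_gap: 0.0855
gripper_force: 0.0
```

```bash
python3 - <<'E'
from h import *
import pickle
print(env.observe()["tcp_pos"],env.observe()["joint_velocities"])
c=calibration("wrist"); im=capture("wrist"); pickle.dump((im,c),open("pics/w1.pkl","wb")); cv2.imwrite("pics/w1.png",im[:,:,::-1])
go([.40,-.28,.40],85)
E
```

```text
[0.4219 0.2284 0.3751] [-0.6807  0.1715 -0.1452  0.0049 -0.0288 -0.6768]
turn z total share -0.088528223435851
shift total share [-0.3578 -1.9917 -0.0948] min rows 8.103083299550622
```

View pics/w1.png

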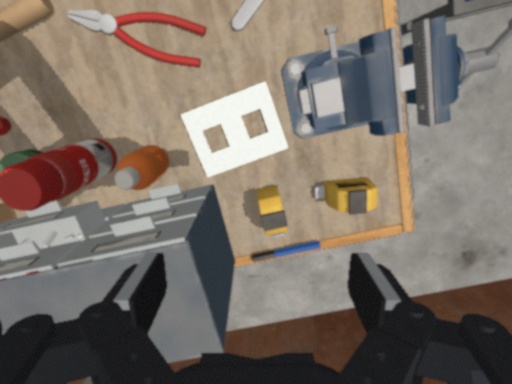

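The wrist view shows the separator at (235,128), tape A at (272,208), and tape B at (350,195) with its hook to the left. The arm can now go on to the carton.

Call:
step_arm --pt "1 -0.04 -0.2 -0.02 0 0 0" --pt "1 -0.04 -0.23 -0.02 0 0 0" --pt "1 -0.04 -0.23 -0.02 0 0 0" --pt "1 -0.04 -0.23 -0.02 0 0 0" --pt "1 -0.04 -0.23 -0.01 0 0 0"

```text
t: 2.02
tcp_pos: [0.4076, -0.0555, 0.3979]
eef_rot: [0.111, 0.994, -0.0, 0.0]
contact_force: [0.9, -0.2, -0.2]
finger_gap: 0.085
gripper_force: 0.0
```

Call:
step_arm --pt "0 -0.04 -0.23 0 0 0 0" --pt "0 -0.04 -0.23 0 0 0 0" --pt "-1 -0.04 -0.23 0 0 0 0" --pt "-1 -0.04 -0.18 0 0 0 0" --pt "-1 0 0 0 0 0 -0.09"

```text
t: 2.65
tcp_pos: [0.3983, -0.2776, 0.3965]
eef_rot: [0.041, 0.999, 0.001, -0.001]
contact_force: [-1.2, 0.3, -0.0]
finger_gap: -0.0
gripper_force: 0.0
```

```bash
python3 - <<'E'
from h import *
import pickle
im1,c1=pickle.load(open("pics/w1.pkl","rb"))
hsv=cv2.cvtColor(im1,cv2.COLOR_RGB2HSV)
m=(hsv[...,2]>200)&(hsv[...,1]<40); m[:75]=0;m[182:]=0;m[:,:178]=0;m[:,292:]=0
print("sep",wrect("wrist",rect(m),.008,c1))
y=(hsv[...,0]>18)&(hsv[...,0]<32)&(hsv[...,1]>150)
for a,b in((250,295),(310,385)):
    k=np.zeros_like(y);k[170:240,a:b]=y[170:240,a:b]; k=cv2.morphologyEx(k.astype(np.uint8),cv2.MORPH_CLOSE,np.ones((11,11)))
    print("tape",wrect("wrist",rect(k),.05,c1),k.sum(),cv2.boundingRect(rect(k)))
s=env.observe();print(s["tcp_pos"],s["eef_rot"],abs(s["joint_velocities"]).max(),s["q"])
c=calibration("wrist"); im=capture("wrist"); pickle.dump((im,c),open("pics/w2.pkl","wb")); cv2.imwrite("pics/w2.png",im[:,:,::-1])
E
```

```text
sep [394.9 199.8 106.  137.6   7.5]
tape [500.8 228.3  39.5  31.8   1.5] 558 (258, 186, 24, 29)
tape [519.5 349.1  76.3  48.3  79.9] 1024 (325, 179, 52, 32)
[ 0.3983 -0.2776  0.3965] [ 0.0413  0.9991  0.0005 -0.001 ] 1.1436617563123543 [-0.7709 -0.1717  1.6567 -0.0006  1.6588 -2.2591]
```

View pics/w2.png

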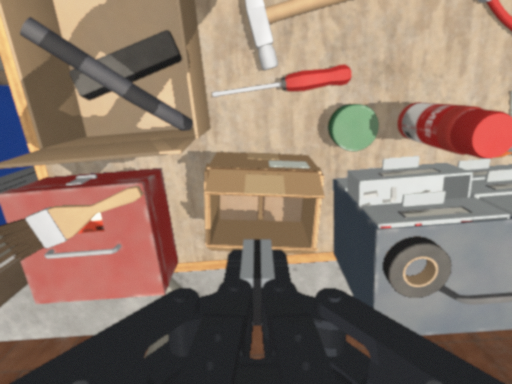

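The view shows the carton with its near wall at rows 153-168, the near flap at rows 168-195, and the far flap at rows 220-248. The side edges are at columns 206 and 320.

```bash
python3 - <<'E'
from h import *
import pickle
im,c=pickle.load(open("pics/w2.pkl","rb"))
P=dict(nl=(206,168),nr=(322,168),fl=(205,250),fr=(318,251))
for k,p in P.items(): print(k,ray("wrist",p,.114,c)[0][:2])
print("base",ray("wrist",[(212,153),(314,153)],0,c)[:,:2])
h=ray("wrist",P["nl"],.114,c)[0];h2=ray("wrist",(318,251),.114,c)[0]
# flap angle candidates: free edge row at given angle
C=np.array([.484,-.28]);
for a in(.7,.9,1.1,1.3):
    n=[C[0]-.058+.0555*np.cos(a),C[1],.114+.0555*np.sin(a)]; f=[C[0]+.058-.0555*np.cos(a),C[1],.114+.0555*np.sin(a)]
    print(a,proj("wrist",[n,f],c)[:,1],"scene",proj("scene",[n,f]))
print(proj("wrist",[[.426,-.28,.114],[.542,-.28,.114],[.484,-.356,.114],[.484,-.204,.114]],c))
g=cv2.resize(im[140:270,190:340],None,fx=4,fy=4,interpolation=3);cv2.imwrite("pics/w2c.png",g[:,:,::-1])
E
```

```text
nl [ 0.4097 -0.3455]
nr [ 0.4222 -0.1936]
fl [ 0.529  -0.3627]
fr [ 0.5438 -0.2016]
base [[ 0.4107 -0.3531]
 [ 0.4246 -0.1845]]
0.7 [215.8136 238.1712] scene [[204.9477 291.3714]
 [218.7197 294.9856]]
0.9 [212.1773 246.505 ] scene [[201.0685 289.0598]
 [222.0081 294.5459]]
1.1 [206.7736 255.3339] scene [[196.6321 286.8846]
 [226.0205 294.5739]]
1.3 [199.7651 264.1735] scene [[191.8329 284.9451]
 [230.5931 295.0774]]
[[256.7184 175.994 ]
 [263.3216 253.8719]
 [205.5271 220.6959]
 [315.2475 212.3081]]
```

View pics/w2c.png

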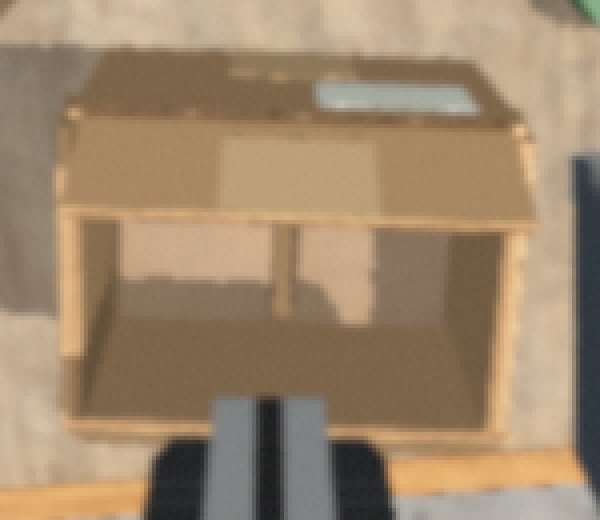

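The crop shows the near hinge at about row 169, its free edge at about row 194, and the interior open between the flaps. The carton centre works out at about (0.477,-0.274) with yaw -4.7°, which the tool already matches. Next I fold both flaps with the closed fingers.

Call:
step_arm --pt "-1 -0.14 0.02 0.1 0 0 0" --pt "-1 -0.14 0.02 0.2 0 0 0" --pt "-1 0 0 0.22 0 0 0" --pt "-1 0 0 0.22 0 0 0" --pt "-1 0 0 0.21 0 0 0"

```text
t: 3.32
tcp_pos: [0.4696, -0.2696, 0.1583]
eef_rot: [0.041, 0.999, 0.0, -0.0]
contact_force: [0.3, -1.2, -0.3]
finger_gap: -0.0
gripper_force: 0.0
```

Call:
step_arm --pt "-1 0 0 0 0 0 0" --pt "-1 0.04 0 0 0 0 0" --pt "-1 0.06 0 0 0 0 0" --pt "-1 0.06 0 0 0 0 0" --pt "-1 0.06 0 0 0 0 0"

```text
t: 3.95
tcp_pos: [0.4141, -0.2666, 0.1614]
eef_rot: [0.041, 0.999, -0.001, 0.001]
contact_force: [-0.2, -0.8, -0.7]
finger_gap: -0.0006
gripper_force: 0.2
```

```bash
cat >> h.py <<'E'
YC=np.radians(-4.7); CC=np.array([.477,-.274])
def cart(p): d=np.array(p[:2])-CC; return np.array([d[0]*np.cos(YC)+d[1]*np.sin(YC),-d[0]*np.sin(YC)+d[1]*np.cos(YC)])
def world(cx,cy): return CC+[cx*np.cos(YC)-cy*np.sin(YC),cx*np.sin(YC)+cy*np.cos(YC)]
E
python3 - <<'E'
from h import *
s=env.observe();print(cart(s["tcp_pos"]),s["tcp_pos"],s["contact_force"])
E
```

```text
[-0.0633  0.0023] [ 0.4141 -0.2666  0.1614] [-0.2309 -0.7927 -0.6849]
```

Call:
step_arm --pt "-1 0.03 0 0 0 0 0" --pt "-1 0 0 0 0 0 0" --pt "-1 -0.12 0 0 0 0 0" --pt "-1 -0.12 0 0 0 0 0" --pt "-1 -0.08 0 0 0 0 0"

```text
t: 4.58
tcp_pos: [0.4885, -0.2722, 0.1602]
eef_rot: [0.041, 0.999, 0.0, 0.0]
contact_force: [-0.9, 0.3, -0.5]
finger_gap: -0.0
gripper_force: 0.0
```

Call:
step_arm --pt "-1 -0.06 0 0 0 0 0" --pt "-1 -0.06 0 0 0 0 0" --pt "-1 -0.06 0 0 0 0 0" --pt "-1 -0.05 0 0 0 0 0" --pt "-1 0 0 0 0 0 0"

```text
t: 5.2
tcp_pos: [0.5452, -0.2769, 0.1603]
eef_rot: [0.04, 0.999, -0.0, 0.0]
contact_force: [-0.0, 0.2, -0.5]
finger_gap: -0.0002
gripper_force: 0.0
```

```bash
python3 - <<'E'
from h import *
s=env.observe();print(cart(s["tcp_pos"]),s["tcp_pos"],s["contact_force"])
E
```

```text
[0.0682 0.0027] [ 0.5452 -0.2769  0.1603] [-0.0203  0.1753 -0.4814]
```

Call:
step_arm --pt "-1 0.12 0 0 0 0 0" --pt "-1 0.08 0 -0.12 0 0 0" --pt "-1 0.1 0 -0.2 0 0 0" --pt "-1 0.1 0 -0.2 0 0 0" --pt "-1 0.1 0 -0.2 0 0 0"

```text
t: 5.82
tcp_pos: [0.4186, -0.2663, 0.3419]
eef_rot: [0.041, 0.999, -0.0, 0.0]
contact_force: [0.6, -0.8, 0.1]
finger_gap: 0.0
gripper_force: 0.0
```

Call:
step_arm --pt "-1 0.08 0 -0.2 0 0 0" --pt "-1 0 0 0 0 0 0" --pt "-1 0 0 0 0 0 0" --pt "-1 0 0 0 0 0 0" --pt "-1 0 0 0 0 0 0"

```text
t: 6.45
tcp_pos: [0.3998, -0.2647, 0.3887]
eef_rot: [0.041, 0.999, 0.001, -0.001]
contact_force: [-0.4, 0.5, 0.5]
finger_gap: 0.0002
gripper_force: 0.0
```

```bash
python3 - <<'E'
from h import *
import pickle
s=env.observe();print(s["tcp_pos"],abs(s["joint_velocities"]).max())
c=calibration("wrist"); im=capture("wrist"); pickle.dump((im,c),open("pics/w3.pkl","wb"))
pr=proj("wrist",[[*world(0,0),.114]],c)[0]; print(pr)
g=cv2.resize(im[130:280,180:350],None,fx=4,fy=4,interpolation=3);cv2.imwrite("pics/w3.png",g[:,:,::-1])
E
```

```text
[ 0.3998 -0.2647  0.3887] 0.007640272511034013
[254.3413 213.3033]
```

View pics/w3.png

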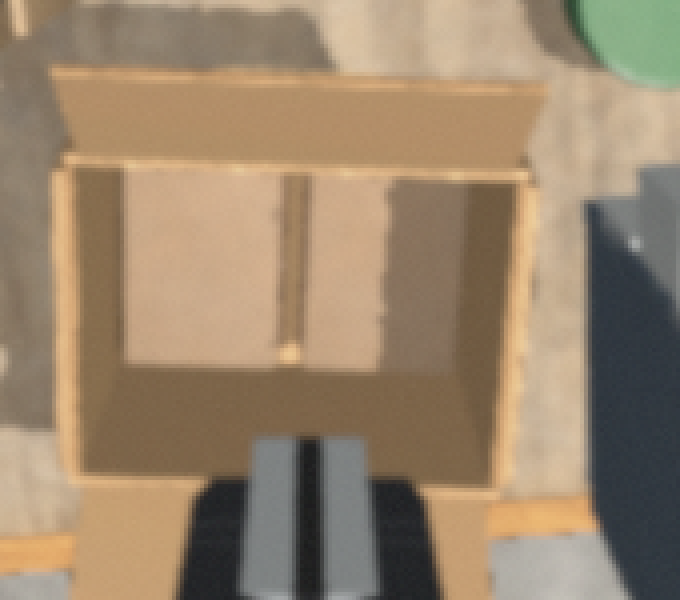

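Both flaps now lean outward and the opening is clear. The inner rim corners in the crop are about (75,168), (519,182), (78,472) and (493,487).

```bash
python3 - <<'E'
from h import *
import pickle
im,c=pickle.load(open("pics/w3.pkl","rb"))
f=lambda u,v:(180+(u-1.5)/4,130+(v-1.5)/4)
Q=[f(75,167),f(519,182),f(493,487),f(78,472)]
X=ray("wrist",Q,.114,c)[:,:2]*1000;print("inner",X)
print("sides",[np.linalg.norm(X[i]-X[(i+1)%4]) for i in range(4)],"centre",X.mean(0))
d=X[1]+X[2]-X[0]-X[3];print("y dir",np.degrees(np.arctan2(d[1],d[0])))
O=ray("wrist",[f(53,170),f(537,184),f(70,480),f(500,497)],.114,c)[:,:2]*1000;print("outer",O,O.mean(0),np.linalg.norm(O[0]-O[1]))
# block tops z=.031 : left edge of block2, far edges
print("blocks far-left/right, gap",ray("wrist",[f(123,365),f(452,372),f(279,365),f(302,368)],.031,c)[:,:2]*1000)
for a in(1.9,2.0,2.1,2.2,2.3):
    print(a,(proj("wrist",[[*world(-.058+.0555*np.cos(a),0),.114+.0555*np.sin(a)]],c)[0]-[180,130])*4)
E
```

```text
inner [[ 413.1834 -341.3127]
 [ 429.7701 -198.3772]
 [ 539.7633 -210.726 ]
 [ 522.1122 -355.2824]]
sides [np.float64(143.89469822317253), np.float64(110.68427445802003), np.float64(145.63007933670536), np.float64(109.82086077804111)] centre [ 476.2073 -276.4246]
y dir 83.20855731375586
outer [[ 413.5995 -348.5397]
 [ 430.9127 -192.5677]
 [ 524.9821 -358.5024]
 [ 543.9038 -208.4061]] [ 478.3495 -277.0039] 156.92993050324998
blocks far-left/right, gap [[ 517.0761 -350.3236]
 [ 531.139  -215.6742]
 [ 522.2649 -286.4264]
 [ 524.3604 -277.1125]]
1.9 [296.0942 149.1241]
2.0 [296.1251 129.4491]
2.1 [296.1686 110.2667]
2.2 [296.2242  91.852 ]
2.3 [296.2909  74.4606]
```

Call:
step_arm --pt "0.18 0.02 0.15 0 0 0 0" --pt "0.18 0.02 0.24 0 0 0 0" --pt "0.18 0.02 0.24 0 0 0 0" --pt "0.18 0.02 0.24 0 0 0 0" --pt "0.18 0.02 0.24 0 0 0 0"

```text
t: 7.12
tcp_pos: [0.3972, 0.0155, 0.3899]
eef_rot: [0.041, 0.999, 0.0, -0.0]
contact_force: [0.4, -0.1, 0.8]
finger_gap: 0.0504
gripper_force: 0.0
```

Call:
step_arm --pt "0.18 0.02 0.24 0 0 0 0" --pt "0.18 0.02 0.24 0 0 0 0" --pt "0.18 0.02 0.2 0 0 0 0" --pt "0.18 0.01 0 0 0 0 -0.07" --pt "0.18 0 0 0 0 0 -0.07"

```text
t: 7.75
tcp_pos: [0.3935, 0.1856, 0.3896]
eef_rot: [-0.072, 0.997, -0.0, -0.001]
contact_force: [0.6, 0.4, -0.4]
finger_gap: 0.0503
gripper_force: 0.0
```

Call:
step_arm --pt "0.18 0 0 0.2 0 0 0" --pt "0.18 0 0 0.2 0 0 0" --pt "0.18 0 0 0.2 0 0 0" --pt "0.18 0 0 0.2 0 0 0" --pt "0.18 0 0 0 0 0 0"

```text
t: 8.38
tcp_pos: [0.3906, 0.1837, 0.1861]
eef_rot: [-0.069, 0.998, -0.001, -0.005]
contact_force: [0.3, -0.1, 0.4]
finger_gap: 0.0503
gripper_force: 0.0
```

```bash
sed -i 's/^YC=.*/YC=np.radians(-6.7); CC=np.array([.4765,-.2765])/' h.py; python3 - <<'E'
from h import *
import pickle
s=env.observe();print(s["tcp_pos"],abs(s["joint_velocities"]).max(),s["finger_gap"])
c=calibration("wrist"); im=capture("wrist"); pickle.dump((im,c),open("pics/w4.pkl","wb"))
hsv=cv2.cvtColor(im,cv2.COLOR_RGB2HSV); m=((hsv[...,2]>190)&(hsv[...,1]<45)).astype(np.uint8)
cs,_=cv2.findContours(m,cv2.RETR_CCOMP,cv2.CHAIN_APPROX_NONE)
for k in cs:
    if cv2.contourArea(k)>300: print(cv2.boundingRect(k),wrect("wrist",k[:,0,:],.008,c))
go([.395,.1995,.1],97.4)
g=np.hstack([im]);cv2.imwrite("pics/w4.png",im[:,:,::-1])
E
```

```text
[0.3906 0.1837 0.1861] 0.0994391627407167 0.0503465880091112
(202, 129, 145, 104) [394.4 200.  105.2 136.8   7.4]
(288, 164, 35, 39) [390.2 231.5  39.1  33.1   8. ]
(224, 164, 34, 38) [398.6 168.2  38.   32.5   8. ]
turn z total share 0.006107858933071163
shift total share [-0.0189  0.0594  0.3567] min rows 1.4486306075823068
```

Call:
step_arm --pt "0.18 -0.018 0.061 0 0 0 0" --pt "0.18 0 0 0.15 0 0 0" --pt "0.18 0 0 0.15 0 0 0" --pt "0.18 0 0 0.1 0 0 0" --pt "0.18 0 0 0 0 0 0"

```text
t: 9.05
tcp_pos: [0.3966, 0.201, 0.0907]
eef_rot: [-0.069, 0.998, 0.0, -0.0]
contact_force: [-0.5, -0.2, 0.3]
finger_gap: 0.0504
gripper_force: 0.0
```

```bash
python3 - <<'E'
from h import *
s=env.observe();print(s["tcp_pos"],abs(s["joint_velocities"]).max(),s["finger_gap"])
go([.3945,.2,.024],97.4)
E
```

```text
[0.3966 0.201  0.0907] 0.03374001522096501 0.05039489326630545
turn z total share 0.00618496378151292
shift total share [ 0.0087 -0.0029  0.2667] min rows 1.0673153442145042
```

Call:
step_arm --pt "0.18 0.008 -0.003 0.1 0 0 0" --pt "0.18 0 0 0.1 0 0 0.006" --pt "0.18 0 0 0.06 0 0 0" --pt "0.18 0 0 0.018 0 0 0" --pt "0.18 0 0 0 0 0 0"

```text
t: 9.68
tcp_pos: [0.3952, 0.1995, 0.0216]
eef_rot: [-0.065, 0.998, 0.0, 0.001]
contact_force: [-0.7, -0.3, -0.7]
finger_gap: 0.0503
gripper_force: 0.0
```

Call:
step_arm --pt "-0.4 0 0 0 0 0 0" --pt "-1 0 0 0 0 0 0" --pt "-1 0 0 0 0 0 0" --pt "-1 0 0 0 0 0 0" --pt "-1 0 0 0 0 0 0"

```text
t: 10.3
tcp_pos: [0.3954, 0.1995, 0.0221]
eef_rot: [-0.065, 0.998, 0.0, 0.001]
contact_force: [-2.2, -0.3, 6.0]
finger_gap: 0.0296
gripper_force: 58.8
```

Call:
step_arm --pt "-1 0 0 -0.04 0 0 0" --pt "-1 0 0 -0.15 0 0 0" --pt "-1 0 0 -0.24 0 0 0" --pt "-1 0 0 -0.24 0 0 0" --pt "-1 0 0 -0.24 0 0 0"

```text
t: 10.92
tcp_pos: [0.394, 0.199, 0.2511]
eef_rot: [-0.064, 0.998, 0.0, 0.001]
contact_force: [1.6, 0.8, -0.3]
finger_gap: 0.0296
gripper_force: 59.6
```

Call:
step_arm --pt "-1 0 0 -0.24 0 0 0" --pt "-1 0 0 -0.2 0 0 0" --pt "-1 0 0 -0.1 0 0 0.05" --pt "-1 0 0 0 0 0 0.1" --pt "-1 0 0 0 0 0 0"

```text
t: 11.55
tcp_pos: [0.3942, 0.1991, 0.3841]
eef_rot: [0.053, 0.999, 0.0, 0.001]
contact_force: [-1.1, -0.2, -1.9]
finger_gap: 0.0296
gripper_force: 59.6
```

```bash
cat >> h.py <<'E'
def sepm(im,c,s,drop=.014):
    hsv=cv2.cvtColor(im,cv2.COLOR_RGB2HSV); m=((hsv[...,2]>170)&(hsv[...,1]<50)).astype(np.uint8)
    cs,_=cv2.findContours(m,cv2.RETR_CCOMP,cv2.CHAIN_APPROX_NONE); R=Rn.from_quat(s["eef_rot"]).as_matrix()
    for k in cs:
        if cv2.contourArea(k)>400:
            X=ray("wrist",k[:,0,:],s["tcp_pos"][2]-drop,c); L=((X-s["tcp_pos"])@R)[:,:2]*1000
            print(cv2.boundingRect(k),"tool frame rect",np.round(np.array(cv2.minAreaRect(L.astype(np.float32))[0]),1),cv2.minAreaRect(L.astype(np.float32))[1:])
E
python3 - <<'E'
from h import *
import pickle
s=env.observe();print(s["tcp_pos"],abs(s["joint_velocities"]).max(),s["finger_gap"],s["contact_force"])
c=calibration("wrist"); im=capture("wrist"); pickle.dump((im,c),open("pics/w5.pkl","wb"))
sepm(im,c,s); cv2.imwrite("pics/w5.png",im[:,:,::-1])
go([*world(0,0),s["tcp_pos"][2]],83.3)
E
```

```text
[0.3942 0.1991 0.3841] 0.0707335170945845 0.02964108003217868 [-1.1415 -0.1571 -1.8653]
(214, 280, 87, 65) tool frame rect [-30.7  -0.1] ((46.3051872253418, 39.9764518737793), 89.97080993652344)
(103, 151, 308, 146) tool frame rect [17.2 -0.1] ((74.25503540039062, 136.2657470703125), 0.2501535713672638)
turn z total share 0.00855670009279
shift total share [-0.5243 -1.858  -0.0022] min rows 7.722189014856063
```

View pics/w5.png

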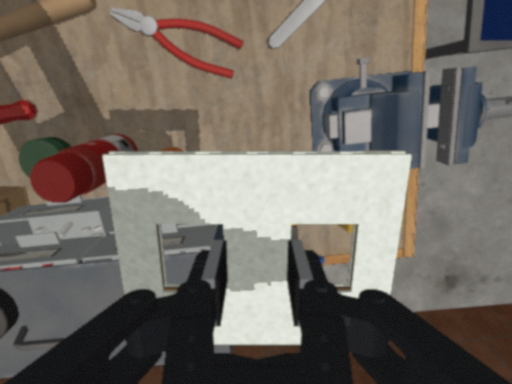

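The board is held level and square to the tool, centred in y, with its centre about 1 mm toward tool +x. I'm carrying it to the carton.

Call:
step_arm --pt "-1 -0.04 -0.14 0 0 0 0.008" --pt "-1 -0.06 -0.22 0 0 0 0" --pt "-1 -0.06 -0.22 0 0 0 0" --pt "-1 -0.06 -0.22 0 0 0 0" --pt "-1 -0.06 -0.22 0 0 0 0"

```text
t: 12.22
tcp_pos: [0.4337, -0.064, 0.383]
eef_rot: [0.058, 0.998, 0.0, -0.0]
contact_force: [1.0, 0.4, -0.8]
finger_gap: 0.0294
gripper_force: 59.6
```

Call:
step_arm --pt "-1 -0.06 -0.22 0 0 0 0" --pt "-1 -0.06 -0.22 0 0 0 0" --pt "-1 -0.06 -0.22 0 0 0 0" --pt "-1 -0.06 -0.16 0 0 0 0" --pt "-1 0 0 0 0 0 0"

```text
t: 12.85
tcp_pos: [0.4687, -0.2753, 0.3816]
eef_rot: [0.06, 0.998, 0.001, -0.001]
contact_force: [-0.7, 0.0, -0.6]
finger_gap: 0.0291
gripper_force: 59.7
```

Call:
step_arm --pt "-1 0 0 0.1 0 0 0" --pt "-1 0 0 0.2 0 0 0" --pt "-1 0 0 0.2 0 0 0" --pt "-1 0 0 0.12 0 0 0" --pt "-1 0 0 0 0 0 0"

```text
t: 13.48
tcp_pos: [0.4676, -0.2706, 0.2253]
eef_rot: [0.058, 0.998, 0.002, -0.003]
contact_force: [0.6, 0.5, -0.5]
finger_gap: 0.0294
gripper_force: 59.7
```

```bash
python3 - <<'E'
from h import *
import pickle
s=env.observe();print(s["tcp_pos"],abs(s["joint_velocities"]).max(),s["finger_gap"],s["contact_force"],cart(s["tcp_pos"]))
c=calibration("wrist"); im=capture("wrist"); pickle.dump((im,c),open("pics/w6.pkl","wb"))
sepm(im,c,s); cv2.imwrite("pics/w6.png",im[:,:,::-1])
go([*world(.001,0),s["tcp_pos"][2]],83.3)
E
```

```text
[ 0.4676 -0.2706  0.2253] 0.07705900049612831 0.02944962392866452 [ 0.6058  0.4545 -0.4837] [-0.0095  0.0048]
(147, 151, 265, 194) tool frame rect [2. 9.] ((117.7608871459961, 104.80742645263672), 89.99117279052734)
(425, 139, 87, 52) tool frame rect [48.1 94.3] ((38.404476165771484, 19.992082595825195), 83.41504669189453)
turn z total share -6.0645040803327296e-05
shift total share [-0.0368 -0.0154  0.0101] min rows 0.1647291706469282
```

View pics/w6.png

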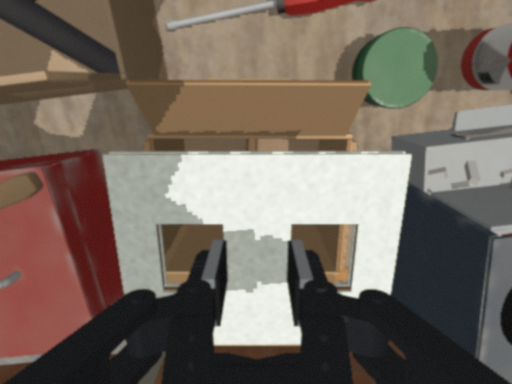

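The board hangs level above the open carton with the rim visible below it. That was my last picture, so from here I use numbers only.

Call:
step_arm --pt "-1 -0.037 -0.015 0 0 0 0" --pt "-1 0 0 0.14 0 0 0" --pt "-1 0 0 0.14 0 0 0" --pt "-1 0 0 0.04 0 0 0" --pt "-1 0 0 0 0 0 0"

```text
t: 14.15
tcp_pos: [0.4787, -0.2782, 0.1493]
eef_rot: [0.059, 0.998, -0.0, 0.0]
contact_force: [-0.5, 0.2, -1.4]
finger_gap: 0.0294
gripper_force: 59.7
```

```bash
python3 - <<'E'
from h import *
s=env.observe();print(s["tcp_pos"],abs(s["joint_velocities"]).max(),s["finger_gap"],s["contact_force"],cart(s["tcp_pos"]))
go([*world(.001,0),.09],83.3)
E
```

```text
[ 0.4787 -0.2782  0.1493] 0.02071288250092578 0.02936642074309736 [-0.4602  0.1796 -1.3595] [ 0.0024 -0.0015]
turn z total share -0.0012663764384069193
shift total share [0.0058 0.0059 0.237 ] min rows 0.9486156007588977
```

Call:
step_arm --pt "-1 0.006 0.006 0 0 0 0" --pt "-1 0 0 0.04 0 0 0" --pt "-1 0 0 0.04 0 0 0" --pt "-1 0 0 0.04 0 0 0" --pt "-1 0 0 0 0 0 0"

```text
t: 14.78
tcp_pos: [0.4759, -0.2755, 0.1168]
eef_rot: [0.06, 0.998, 0.001, -0.001]
contact_force: [-0.0, -0.1, -0.5]
finger_gap: 0.0292
gripper_force: 59.7
```

Call:
step_arm --pt "-1 0 0 0.04 0 0 0" --pt "-1 0 0 0.04 0 0 0" --pt "-1 0 0 0.04 0 0 0" --pt "-1 0 0 0.04 0 0 0" --pt "-1 0 0 0 0 0 0"

```text
t: 15.4
tcp_pos: [0.476, -0.2756, 0.077]
eef_rot: [0.06, 0.998, 0.001, -0.001]
contact_force: [0.1, -0.3, -1.3]
finger_gap: 0.0297
gripper_force: 59.7
```

```bash
python3 - <<'E'
from h import *
s=env.observe();print(s["tcp_pos"],s["finger_gap"],s["contact_force"],s["torque"],cart(s["tcp_pos"]))
go([*world(.001,0),.056],83.3)
E
```

```text
[ 0.476  -0.2756  0.077 ] 0.029729434089067808 [ 0.0986 -0.3302 -1.333 ] [-0.0532  0.0121 -0.0482] [-0.0006  0.0009]
turn z total share -0.001404790004642583
shift total share [-0.0067 -0.0036  0.0839] min rows 0.3369696769238533
```

Call:
step_arm --pt "-1 -0.005 -0.003 0.02 0 0 0" --pt "-1 0 0 0.03 0 0 0" --pt "-1 0 0 0.03 0 0 0" --pt "-1 0 0 0.008 0 0 0" --pt "-1 0 0 0 0 0 0"

```text
t: 16.02
tcp_pos: [0.4777, -0.2769, 0.056]
eef_rot: [0.06, 0.998, 0.0, -0.0]
contact_force: [0.0, -0.6, -1.4]
finger_gap: 0.0295
gripper_force: 59.7
```

Call:
step_arm --pt "-1 0 0 0.006 0 0 0" --pt "-1 0 0 0.004 0 0 0" --pt "-1 0 0 0 0 0 0" --pt "-0.1 0 0 0 0 0 0" --pt "0.15 0 0 0 0 0 0"

```text
t: 16.65
tcp_pos: [0.478, -0.2771, 0.054]
eef_rot: [0.06, 0.998, -0.0, 0.0]
contact_force: [-0.4, -0.0, -0.2]
finger_gap: 0.0496
gripper_force: 0.0
```

Call:
step_arm --pt "0.15 0 0 0 0 0 0" --pt "0.15 0 0 -0.03 0 0 0" --pt "0.15 0 0 -0.06 0 0 0" --pt "0.15 0 0 -0.1 0 0 0" --pt "0.15 0 0 -0.15 0 0 0"

```text
t: 17.27
tcp_pos: [0.4774, -0.2766, 0.1397]
eef_rot: [0.06, 0.998, 0.0, -0.001]
contact_force: [0.1, -0.0, -0.5]
finger_gap: 0.0489
gripper_force: 0.0
```

Call:
step_arm --pt "0.15 0.1 0 -0.22 0 0 0" --pt "0.15 0.1 0 -0.22 0 0 0" --pt "0.15 0.1 0 -0.22 0 0 0" --pt "0.15 0 0 -0.22 0 0 0" --pt "0.15 0 0 0 0 0 0"

```text
t: 17.9
tcp_pos: [0.4047, -0.2695, 0.3662]
eef_rot: [0.06, 0.998, -0.004, 0.005]
contact_force: [0.1, 0.4, -0.6]
finger_gap: 0.0489
gripper_force: 0.0
```

```bash
python3 - <<'E'
from h import *
import pickle
s=env.observe();print(s["tcp_pos"],abs(s["joint_velocities"]).max(),s["finger_gap"])
c=calibration("wrist"); im=capture("wrist"); pickle.dump((im,c),open("pics/w7.pkl","wb"))
hsv=cv2.cvtColor(im,cv2.COLOR_RGB2HSV); m=((hsv[...,2]>130)&(hsv[...,1]<50)).astype(np.uint8)
p=proj("wrist",[[*world(x,y),.039] for x,y in((-.052,-.068),(-.052,.068),(.052,-.068),(.052,.068))],c);print(p)
m0=np.zeros_like(m); x0,y0=p.min(0).astype(int)-12; x1,y1=p.max(0).astype(int)+12; m0[y0:y1,x0:x1]=m[y0:y1,x0:x1]
cs,_=cv2.findContours(m0,cv2.RETR_CCOMP,cv2.CHAIN_APPROX_NONE)
for k in cs:
    if cv2.contourArea(k)>200:
        X=np.array([cart(q) for q in ray("wrist",k[:,0,:],.039,c)])*1000; print(cv2.boundingRect(k),cv2.minAreaRect(X.astype(np.float32)))
go([*world(.0,0),s["tcp_pos"][2]],83.3)
E
```

```text
[ 0.4047 -0.2695  0.3662] 0.0921140290758298 0.04890283120150341
[[212.7402 160.2876]
 [306.6271 160.2789]
 [215.8351 225.8812]
 [303.3748 226.0111]]
(212, 170, 95, 58) ((8.095664978027344, -0.9342117309570312), (91.39625549316406, 139.06275939941406), 0.09467204660177231)
(270, 183, 22, 23) ((-0.24028778076171875, 31.25339698791504), (34.86198425292969, 31.57903289794922), 0.06008719652891159)
(228, 183, 21, 23) ((-0.1844940185546875, -32.57374572753906), (30.334497451782227, 35.172542572021484), 89.38835144042969)
turn z total share -0.0014948869174800292
shift total share [-0.2917  0.0037 -0.0119] min rows 1.167695066485937
```

Call:
step_arm --pt "1 -0.04 0.16 0 0 0 0" --pt "1 -0.06 0.23 0 0 0 0" --pt "1 -0.06 0.23 0 0 0 0" --pt "1 -0.06 0.23 0 0 0 0" --pt "1 -0.06 0.23 0 0 0 0"

```text
t: 18.58
tcp_pos: [0.5048, -0.0063, 0.3577]
eef_rot: [0.059, 0.998, 0.0, -0.001]
contact_force: [0.6, 0.4, -0.5]
finger_gap: 0.0853
gripper_force: 0.0
```

Call:
step_arm --pt "1 -0.06 0.23 0 0 0 0" --pt "1 -0.06 0.23 0 0 0 0" --pt "1 -0.06 0.23 0 0 0 0" --pt "1 -0.06 0.23 0 0 0 0" --pt "1 -0.04 0.07 0.1 0 0 0"

```text
t: 19.2
tcp_pos: [0.6044, 0.2329, 0.3341]
eef_rot: [0.058, 0.998, 0.001, 0.001]
contact_force: [0.9, -0.5, 0.7]
finger_gap: 0.0854
gripper_force: 0.0
```

Call:
step_arm --pt "1 0 0 0.14 0 0 0" --pt "1 0 0 0.1 0 0 0" --pt "1 0 0 0 0 0 0" --pt "1 0 0 0 0 0 0" --pt "1 0 0 0 0 0 0"

```text
t: 19.82
tcp_pos: [0.6046, 0.2292, 0.2757]
eef_rot: [0.06, 0.998, 0.0, 0.001]
contact_force: [-0.1, -0.0, -0.2]
finger_gap: 0.0854
gripper_force: 0.0
```

```bash
python3 - <<'E'
from h import *
import pickle
s=env.observe();print(s["tcp_pos"],abs(s["joint_velocities"]).max(),s["finger_gap"],s["q"])
c=calibration("wrist"); im=capture("wrist"); pickle.dump((im,c),open("pics/w8.pkl","wb"))
print("proj A,B",proj("wrist",[[.525,.225,.064],[.52,.35,.064]],c))
hsv=cv2.cvtColor(im,cv2.COLOR_RGB2HSV)
y=((hsv[...,0]>16)&(hsv[...,0]<33)&(hsv[...,1]>150)); d=hsv[...,2]<75; g=(hsv[...,1]<40)&(hsv[...,2]>110)
q=np.full(y.shape,'.');q[d]='#';q[g]='o';q[y]='Y'
for r in range(200,384,6): print(r,''.join(q[r,140:500:5]))
E
```

```text
[0.6046 0.2292 0.2757] 0.003328935428140292 0.08543929336550943 [ 0.2405  0.2548  1.4383 -0.      1.4458 -1.2111]
proj A,B [[243.3853  90.7875]
 [368.2699  69.7661]]
200 ######oooooooooooooooooooooooooooooooooooooooooooooooooooooooooooooooooo
206 #####ooooooooooooooooooooooooooooooooooooooooooooooooooooooooooooooooooo
212 ####oooooooooooooooooooooooooooooooooooooooooooooooooooooooooooooooooooo
218 ###ooooooooooooooooooooooooooooooooooooooooooooooooooooooooooooooooooooo
224 ##.ooooooooooooooooooooooooooooooooooooooooooooooooooooooooooooooooooooo
230 #.oooooooooooooooooooooooooooooooooooooooooooooooooooooooooooooooooooooo
236 .ooooooooooooooooooooooooooooooooooooooooooooooooooooooooooooooooooooooo
242 oooooooooooooooooooooooooooooooooooooooooooooooooooooooooooooooooooooooo
248 oooooooooooooooooooooooooooooooooooooooooooooooooooooooooooooooo..oooooo
254 ooo.#oooooooooooooooooooooooooooooooooooooo#ooooooooooooooooooooo.oooooo
260 ooo##ooooooooooooooooooooooooooooooooooooo.##ooooooooooooooooooooooooooo
266 oo###ooooooooooooooooooooooooooooooooooooo###.oo#ooooooooooooooooooooooo
272 o.###.
[... 752 characters left out ...]
#######
332 ##...........................................###########################
338 ###.....................................#....###########################
344 ###.........................................############################
350 ####.......................................#############################
356 #####........#########....#########........#############################
362 ######......########################......##############################
368 #######..##############################..###############################
374 ########################################################################
380 #########################################################...############
```

```bash
python3 - <<'E'
from h import *
import pickle
im,c=pickle.load(open("pics/w8.pkl","rb"))
hsv=cv2.cvtColor(im,cv2.COLOR_RGB2HSV)
y=((hsv[...,0]>16)&(hsv[...,0]<33)&(hsv[...,1]>150)); d=hsv[...,2]<90; g=(hsv[...,1]<40)&(hsv[...,2]>110)
q=np.full(y.shape,'.');q[d]='#';q[g]='o';q[y]='Y'
for r in range(30,160,4): print(r,''.join(q[r,190:430:3]))
E
```

```text
30 ................................................................................
34 ................................................................................
38 ................................................................................
42 ................................................................................
46 ................................................................................
50 ................................................................................
54 ................................................................................
58 ...........................................................oo.oooo..............
62 ..............YYYYYYYYYY.......................YYYYYYYYYY..ooooooo..YYY.........
66 .............YYYYYYYYYYY......................YYYYYYYYYYY..oooooo...YYY.........
70 .............YYYYYYYYYYY................ooooo.YYYYYYYYYYY...........YYY.........
74 .............YYYYYYYY..Y................ooooo.YYYYYYYYYYY#.........YYY..........
78 ..............Y....YYY..................ooooo.YYYYYYYYYYY#......o..YYY..........
82 .....
[... 986 characters left out ...]
....................
130 ..................oooooo........................................................
134 ...................oooooo.......................................................
138 ...................ooo..........................................................
142 ................................................................................
146 ................................................................................
150 ................................................................................
154 ..............................o.........o.......................................
158 ....................ooo.................................................oooooooo
```

```bash
cat >> h.py <<'E'
def tape(im,c,box,z=.06):
    x0,x1,y0,y1=box; hsv=cv2.cvtColor(im,cv2.COLOR_RGB2HSV)
    y=((hsv[...,0]>16)&(hsv[...,0]<33)&(hsv[...,1]>150)); k=np.zeros(y.shape,bool);k[y0:y1,x0:x1]=y[y0:y1,x0:x1]
    k=cv2.morphologyEx(k.astype(np.uint8),cv2.MORPH_OPEN,np.ones((2,2)))
    r,cc=np.nonzero(k); P=np.c_[cc,r]; print("box",P.min(0),P.max(0)); return wrect("wrist",P,z,c),P
E
python3 - <<'E'
from h import *
import pickle
im,c=pickle.load(open("pics/w8.pkl","rb"))
for z in(.05,.064):
  print("A",tape(im,c,(215,275,50,128),z)[0]); print("B",tape(im,c,(320,415,50,110),z)[0])
E
```

```text
box [230  60] [266 127]
A [529.3 229.3  65.2  32.8   0.4]
box [326  61] [402  94]
B [527.  349.6  77.   32.1  83.2]
box [230  60] [266 127]
A [529.2 229.7  62.6  31.5   0.4]
box [326  61] [402  94]
B [526.9 345.1  73.9  30.8  83.2]
```

Call:
step_arm --pt "1 0 0 0 0 0 -0.079" --pt "1 0.15 0 0 0 0 0" --pt "1 0.15 0 0.2 0 0 0" --pt "1 0 0 0.2 0 0 0" --pt "1 0 0 0 0 0 0"

```text
t: 20.5
tcp_pos: [0.526, 0.228, 0.1706]
eef_rot: [-0.003, 1.0, -0.001, -0.004]
contact_force: [0.1, 0.5, -0.5]
finger_gap: 0.085
gripper_force: 0.0
```

```bash
python3 - <<'E'
from h import *
s=env.observe();print(s["tcp_pos"]);go([.529,.2295,.042],90.4)
E
```

```text
[0.526  0.228  0.1706]
turn z total share -0.0011914299945271663
shift total share [-0.0155  0.0071  0.5142] min rows 2.057831023612246
```

Call:
step_arm --pt "1 -0.013 0.007 0.1 0 0 0" --pt "1 0 0 0.15 0 0 0" --pt "1 0 0 0.15 0 0 0" --pt "1 0 0 0.1 0 0 0" --pt "1 0 0 0 0 0 0"

```text
t: 21.12
tcp_pos: [0.533, 0.2305, 0.0495]
eef_rot: [-0.002, 1.0, -0.0, -0.0]
contact_force: [0.4, -0.8, -0.3]
finger_gap: 0.0854
gripper_force: 0.0
```

Call:
step_arm --pt "0.2 0 0 0 0 0 0" --pt "-0.2 0 0 0 0 0 0" --pt "-1 0 0 0 0 0 0" --pt "-1 0 0 0 0 0 0" --pt "-1 0 0 0 0 0 0"

```text
t: 21.75
tcp_pos: [0.5333, 0.2306, 0.0505]
eef_rot: [-0.002, 1.0, 0.0, 0.001]
contact_force: [-0.8, -0.9, 5.4]
finger_gap: 0.0346
gripper_force: 59.0
```

Call:
step_arm --pt "-1 0 0 -0.04 0 0 0" --pt "-1 0 0 -0.15 0 0 0" --pt "-1 0 0 -0.24 0 0 0" --pt "-1 0 0 -0.24 0 0 0" --pt "-1 0 0 -0.24 0 0 0"

```text
t: 22.38
tcp_pos: [0.5315, 0.2304, 0.2786]
eef_rot: [-0.003, 1.0, 0.0, -0.0]
contact_force: [0.7, -0.5, -1.8]
finger_gap: 0.035
gripper_force: 60.1
```

Call:
step_arm --pt "-1 0 0 -0.24 0 0 0" --pt "-1 0 0 -0.18 0 0 0" --pt "-1 0 0 0 0 0 0.078" --pt "-1 0 0 0 0 0 0" --pt "-1 0 0 0 0 0 0"

```text
t: 23.0
tcp_pos: [0.5316, 0.2304, 0.3803]
eef_rot: [0.058, 0.998, -0.0, -0.001]
contact_force: [-0.0, -0.3, -2.3]
finger_gap: 0.0344
gripper_force: 60.1
```

```bash
python3 - <<'E'
from h import *
s=env.observe();print(s["tcp_pos"],s["finger_gap"],s["q"]);go([*world(-.004,.031),.38],83.3)
E
```

```text
[0.5316 0.2304 0.3803] 0.03442446851432888 [ 0.2729  0.061   1.4631  0.      1.6196 -1.1827]
turn z total share 0.0010486897238155596
shift total share [ 0.0013 -1.9154  0.0025] min rows 7.661465051890097
```

Call:
step_arm --pt "-1 0 -0.12 0 0 0 0" --pt "-1 0 -0.22 0 0 0 0" --pt "-1 0 -0.22 0 0 0 0" --pt "-1 0 -0.22 0 0 0 0" --pt "-1 0 -0.22 0 0 0 0"

```text
t: 23.62
tcp_pos: [0.502, -0.0193, 0.3803]
eef_rot: [0.058, 0.998, 0.0, -0.001]
contact_force: [1.2, 0.2, -1.9]
finger_gap: 0.0351
gripper_force: 60.3
```

Call:
step_arm --pt "-1 0 -0.22 0 0 0 0" --pt "-1 0 -0.22 0 0 0 0" --pt "-1 0 -0.22 0 0 0 0" --pt "-1 0 -0.16 0 0 0 0" --pt "-1 0 -0.095 0 0 0 0"

```text
t: 24.25
tcp_pos: [0.475, -0.2468, 0.38]
eef_rot: [0.059, 0.998, 0.001, -0.001]
contact_force: [0.7, -0.5, -2.0]
finger_gap: 0.0349
gripper_force: 60.4
```

Call:
step_arm --pt "-1 0 0 0.1 0 0 0" --pt "-1 0 0 0.2 0 0 0" --pt "-1 0 0 0.2 0 0 0" --pt "-1 0 0 0.2 0 0 0" --pt "-1 0 0 0 0 0 0"

```text
t: 24.88
tcp_pos: [0.4727, -0.2426, 0.2009]
eef_rot: [0.058, 0.998, 0.003, -0.005]
contact_force: [-0.1, 0.6, -2.7]
finger_gap: 0.0346
gripper_force: 60.5
```

```bash
python3 - <<'E'
from h import *
s=env.observe();print(s["tcp_pos"],cart(s["tcp_pos"]),s["finger_gap"],abs(s["joint_velocities"]).max());go([*world(-.004,.031),.13],83.3)
c=calibration("wrist")
import pickle
im=capture("wrist"); pickle.dump((im,c,s),open("pics/w9.pkl","wb"))
hsv=cv2.cvtColor(im,cv2.COLOR_RGB2HSV)
y=((hsv[...,0]>16)&(hsv[...,0]<33)&(hsv[...,1]>170))
R=Rn.from_quat(s["eef_rot"]).as_matrix()
r,cc=np.nonzero(y[:,200:315]); P=np.c_[cc+200,r]
L=((ray("wrist",P,s["tcp_pos"][2]+.005,c)-s["tcp_pos"])@R)[:,:2]*1000
print("yellow in tool frame pct",np.percentile(L,[1,50,99],axis=0),len(P))
E
```

```text
[ 0.4727 -0.2426  0.2009] [-0.0077  0.0332] 0.03456241971895783 0.10308080250536737
turn z total share 0.0003795082521075225
shift total share [-0.0177 -0.0105  0.2835] min rows 1.1369515223955087
yellow in tool frame pct [[ 39.0982 -13.7503]
 [ 45.6755  -1.7467]
 [ 50.8755  12.984 ]] 367
```

```bash
python3 - <<'E'
from h import *
import pickle
im,c,s=pickle.load(open("pics/w9.pkl","rb"))
hsv=cv2.cvtColor(im,cv2.COLOR_RGB2HSV)
y=((hsv[...,0]>16)&(hsv[...,0]<33)&(hsv[...,1]>150)); d=hsv[...,2]<70; b=(hsv[...,0]>8)&(hsv[...,0]<24)&(hsv[...,1]>70);g=(hsv[...,1]<40)&(hsv[...,2]>110)
q=np.full(y.shape,'.');q[b]='b';q[d]='#';q[g]='o';q[y]='Y'
for r in range(60,290,6): print(r,''.join(q[r,140:380:3]))
R=Rn.from_quat(s["eef_rot"]).as_matrix()
f=lambda *v: s["tcp_pos"]+R@np.array(v)
print(proj("wrist",[f(.036,-.017,-.013),f(.036,.017,-.013),f(.036,0,.05),f(.036,0,0),f(-.036,0,0)],c))
E
```

```text
60 ......................................................b.....b...#...............
66 ....................................................bb..........#...............
72 ......................bbbb..bb.b...................b......bb....#...............
78 bbbbbbbbbbbbbbbbbbbbbbbbbbbbbbbbbbbbbbbbbbbbbbbbbbbbbbbbbbbbbbbb................
84 bbbbbbbbbbbbbbbbbbbbbbbbbbbbbbbbbbbbbbbbbbbbbbbbbbbbbbbbbbbbbbbb................
90 bbbbbbbbbbbbbbbbbbbbbbbbbbbbbbbbbbbbbbbbbbbbbbbbbbbbbbbbbbbbbbbb................
96 bbbbbbbbbbbbbbbbbbbbbbbbbbbbbbbbbbbbbbbbbbbbbbbbbbbbbbbbbbbbbbb....#............
102 bbbbbbbbbbbbbbbbbbbbbbbbbbbbbbbbbbbbbbbbbbbbbbbbbbbbbbbbbbbbbb..........oo......
108 bbbbbbbbbbbbbbbbbbbbbbbbbbbbbbbbbbbbbbbbbbbbbbbbbbbbbbbbbbbbbb..................
114 bbbbbbbbbbbbbbbbbbbbbbbbbbbbbbbbbbbbbbbbbbbbbbbbbbbbbbbbbbbbb.....b.b...........
120 bbbbbbbbbbbbbbbbbbbbbbbbbbbbbbbbbbbbbbbbbbbbbbbbbbbbbbbbbbbbbb..................
126 bbbbbbbbbbbbbbbbbbbbbbbbbbbbbbbbbbbbbbbbbbbbbbbbbbbbbbbbbbbb....................
132 bbbbbbbbbbbbbbbbbbbbbbbbbbbbbbbbbbbbbbbbbbbbbbbbbbbbbbbbbbb.....................
13
[... 1613 characters left out ...]
252 bbbbbbbbbbbbbbbbbbb##.ooobYY.........................booo.##.........###########
258 bbbbbbbbbbbbbbbbb###.ooo.#############################.ooo####.......###########
264 bbbbbbbbbbbbbbbb####oooo..............ooooooooo....oooooooo###.......###########
270 bbbbbbbbbbbbbbb####.ooo..............................o.oooo.###....b.###########
276 bbbbbbbbbbbbbb####.oooo#..............................##oooo####.bbbb###########
282 bbbbbbbbbbbbb#######ooo#..............................##ooo######bbbb.##########
288 bbbbbbbbbbb##########oo##.............................##o.##########bb.#########
[[212.082  213.0948]
 [302.9628 213.1645]
 [257.2994 171.8118]
 [257.4603 201.5039]
 [257.2507 341.8295]]
```

The tape hangs upright and square in the gripper, with the board clear below it. Lowering it now.

Call:
step_arm --pt "-1 -0.006 -0.005 0 0 0 0" --pt "-1 0 0 0.1 0 0 0" --pt "-1 0 0 0.1 0 0 0" --pt "-1 0 0 0.06 0 0 0" --pt "-1 0 0 0 0 0 0"

```text
t: 25.55
tcp_pos: [0.4775, -0.2465, 0.1416]
eef_rot: [0.059, 0.998, 0.0, -0.0]
contact_force: [0.8, -0.0, -2.1]
finger_gap: 0.0349
gripper_force: 60.4
```

```bash
python3 - <<'E'
from h import *
s=env.observe();print(s["tcp_pos"],cart(s["tcp_pos"]),s["contact_force"],abs(s["joint_velocities"]).max());go([*world(-.005,.031),.0905],83.3)
E
```

```text
[ 0.4775 -0.2465  0.1416] [-0.0025  0.0299] [ 0.7582 -0.0062 -2.1208] 0.019093725736747478
turn z total share -0.00030648618065593305
shift total share [0.01   0.0043 0.2046] min rows 0.8194756981423901
```

Call:
step_arm --pt "-1 0.01 0.005 0.04 0 0 0" --pt "-1 0 0 0.06 0 0 0" --pt "-1 0 0 0.05 0 0 0" --pt "-1 0 0 0.04 0 0 0" --pt "-1 0 0 0 0 0 0"

```text
t: 26.18
tcp_pos: [0.4742, -0.2443, 0.0924]
eef_rot: [0.059, 0.998, 0.001, -0.001]
contact_force: [0.3, 0.5, -3.2]
finger_gap: 0.0347
gripper_force: 60.4
```

```bash
python3 - <<'E'
from h import *
s=env.observe();print(s["tcp_pos"],cart(s["tcp_pos"]),s["contact_force"],abs(s["joint_velocities"]).max())
E
```

```text
[ 0.4742 -0.2443  0.0924] [-0.006   0.0317] [ 0.2865  0.4855 -3.2312] 0.018280708408757135
```

Call:
step_arm --pt "-1 0 0 0.004 0 0 0" --pt "-1 0 0 0.004 0 0 0" --pt "-1 0 0 0.003 0 0 0" --pt "-1 0 0 0 0 0 0" --pt "-1 0 0 0 0 0 0"

```text
t: 26.8
tcp_pos: [0.475, -0.2448, 0.0911]
eef_rot: [0.059, 0.998, -0.0, 0.0]
contact_force: [0.9, 0.3, -1.9]
finger_gap: 0.0347
gripper_force: 60.5
```

Call:
step_arm --pt "-1 0 0 0.004 0 0 0" --pt "-1 0 0 0.002 0 0 0" --pt "-1 0 0 0.002 0 0 0" --pt "-1 0 0 0 0 0 0" --pt "-1 0 0 0 0 0 0"

```text
t: 27.42
tcp_pos: [0.4753, -0.245, 0.09]
eef_rot: [0.059, 0.998, -0.0, 0.0]
contact_force: [-2.7, 1.6, 6.5]
finger_gap: 0.035
gripper_force: 60.3
```

Call:
step_arm --pt "-0.05 0 0 0 0 0 0" --pt "0.035 0 0 0 0 0 0" --pt "0.035 0 0 0 0 0 0" --pt "0.035 0 0 -0.06 0 0 0" --pt "0.035 0 0 -0.12 0 0 0"

```text
t: 28.05
tcp_pos: [0.474, -0.2438, 0.1336]
eef_rot: [0.059, 0.998, 0.001, -0.001]
contact_force: [-0.9, -0.7, -0.5]
finger_gap: 0.0443
gripper_force: 0.0
```

Call:
step_arm --pt "0.035 0 0 -0.2 0 0 0" --pt "0.035 0 0 -0.24 0 0 0" --pt "0.035 0 0 -0.24 0 0 0" --pt "0.035 0 0 -0.24 0 0 0.06" --pt "0.035 0 0 0 0 0 0.115"

```text
t: 28.68
tcp_pos: [0.4769, -0.2456, 0.3718]
eef_rot: [0.197, 0.98, -0.002, 0.006]
contact_force: [0.2, 0.2, -0.1]
finger_gap: 0.0447
gripper_force: 0.0
```

Call:
step_arm --pt "1 0 0 0 0 0 0.115" --pt "1 0 0 0 0 0 0.115" --pt "1 0 0 0 0 0 0.115" --pt "1 0 0 0 0 0 0.115" --pt "1 0 0 0 0 0 0.115"

```text
t: 29.3
tcp_pos: [0.475, -0.2442, 0.3647]
eef_rot: [0.606, 0.796, 0.0, 0.0]
contact_force: [0.4, 0.3, -0.7]
finger_gap: 0.0853
gripper_force: 0.0
```

Call:
step_arm --pt "1 0 0 0 0 0 0.115" --pt "1 0 0 0 0 0 0.115" --pt "1 0 0 0 0 0 0.02" --pt "1 0 0 0 0 0 0" --pt "1 0 0 0 0 0 0"

```text
t: 29.92
tcp_pos: [0.475, -0.2447, 0.3642]
eef_rot: [0.747, 0.665, 0.0, -0.0]
contact_force: [-0.0, -0.1, 0.5]
finger_gap: 0.0852
gripper_force: 0.0
```

```bash
python3 - <<'E'
from h import *
s=env.observe();print(s["tcp_pos"],s["q"],abs(s["joint_velocities"]).max());go([.527,.267,.36],-6.8)
E
```

```text
[ 0.475  -0.2447  0.3642] [-0.6234 -0.0486  1.6025  0.0001  1.5877 -0.508 ] 0.010658176114968944
turn z total share 0.002067540848503471
shift total share [ 2.0571 -0.0291  0.0168] min rows 8.229556141766738
```

Call:
step_arm --pt "1 0.15 -0.003 0 0 0 0" --pt "1 0.23 -0.003 0 0 0 0" --pt "1 0.23 -0.003 0 0 0 0" --pt "1 0.23 -0.003 0 0 0 0" --pt "1 0.23 -0.003 0 0 0 0"

```text
t: 30.55
tcp_pos: [0.5026, 0.0231, 0.3643]
eef_rot: [0.747, 0.665, 0.0, 0.0]
contact_force: [1.0, -0.4, 0.4]
finger_gap: 0.0854
gripper_force: 0.0
```

Call:
step_arm --pt "1 0.23 -0.003 0 0 0 0" --pt "1 0.23 -0.003 0 0 0 0" --pt "1 0.23 -0.003 0 0 0 0" --pt "1 0.2 -0.003 0.1 0 0 0" --pt "1 0.1 0 0.15 0 0 0"

```text
t: 31.18
tcp_pos: [0.5291, 0.2704, 0.3022]
eef_rot: [0.746, 0.666, 0.002, 0.0]
contact_force: [0.1, -0.3, 0.3]
finger_gap: 0.0856
gripper_force: 0.0
```

Call:
step_arm --pt "1 0 0 0.1 0 0 0" --pt "1 0 0 0 0 0 0" --pt "1 0 0 0 0 0 0" --pt "1 0 0 0 0 0 0" --pt "1 0 0 0 0 0 0"

```text
t: 31.8
tcp_pos: [0.5293, 0.2673, 0.278]
eef_rot: [0.748, 0.664, 0.001, 0.0]
contact_force: [-0.3, 0.8, -0.3]
finger_gap: 0.0853
gripper_force: 0.0
```

```bash
python3 - <<'E'
from h import *
import pickle
s=env.observe();print(s["tcp_pos"],abs(s["joint_velocities"]).max())
c=calibration("wrist"); im=capture("wrist"); pickle.dump((im,c,s),open("pics/w10.pkl","wb"))
p=proj("wrist",[[.527,.347,.064]],c)[0].astype(int);print(p)
hsv=cv2.cvtColor(im,cv2.COLOR_RGB2HSV)
y=((hsv[...,0]>16)&(hsv[...,0]<33)&(hsv[...,1]>150)); g=(hsv[...,1]<40)&(hsv[...,2]>110)
q=np.full(y.shape,'.');q[g]='o';q[y]='Y'
for r in range(max(0,p[1]-60),p[1]+70,5): print(r,''.join(q[r,p[0]-60:p[0]+60:3]))
for z in(.05,.064): print(tape(im,c,(p[0]-35,p[0]+35,max(0,p[1]-50),p[1]+50),z)[0])
E
```

```text
[0.5293 0.2673 0.278 ] 0.0076575137619984265
[244  90]
30 ........................................
35 ........................................
40 ........................................
45 ........................................
50 ........................................
55 ...............YYYYYYYYYYY..............
60 ...............YYYYYYYYYYY..............
65 ...............YYYY.YYYYYY..............
70 ........................................
75 ................o....o..................
80 ........................................
85 ........................................
90 ........................................
95 ........................................
100 ................YYYYYYYYYY..............
105 ................YYYYYYYYYY..............
110 ................YYYYYYYYYY..............
115 ................YYYYYYYYY...............
120 ..................oooooo................
125 ..................oooooo................
130 ..................oooooo................
135 ........................................
140 ........................................
145 ........................................
150 ........................................
155 ........................................
box [230  52] [260 117]
[527.5 352.2  64.6  31.2  83.3]
box [230  52] [260 117]
[527.9 352.   62.   29.9  83.3]
```

```bash
python3 - <<'E'
from h import *
go([.5275,.350,.05],-6.7)
E
```

```text
turn z total share -0.0006455213897792886
shift total share [ 0.3271 -0.047   0.9108] min rows 3.8757798629058464
```

Call:
step_arm --pt "1 0.16 -0.024 0 0 0 0" --pt "1 0.167 -0.023 0.1 0 0 0" --pt "1 0 0 0.2 0 0 0" --pt "1 0 0 0.15 0 0 0" --pt "1 0 0 0 0 0 0"

```text
t: 32.48
tcp_pos: [0.5243, 0.3488, 0.1604]
eef_rot: [0.747, 0.664, -0.004, -0.001]
contact_force: [-0.6, 0.2, -0.1]
finger_gap: 0.0852
gripper_force: 0.0
```

Call:
step_arm --pt "1 0 0 0 0 0 0" --pt "1 0 0 0 0 0 0" --pt "1 0 0 0 0 0 0" --pt "1 0 0 0 0 0 0" --pt "1 0 0 0 0 0 0"

```text
t: 33.1
tcp_pos: [0.5267, 0.35, 0.1643]
eef_rot: [0.747, 0.664, 0.0, 0.0]
contact_force: [-0.1, -0.2, 0.2]
finger_gap: 0.0856
gripper_force: 0.0
```

```bash
python3 - <<'E'
from h import *
print(env.observe()["tcp_pos"]);go([.5275,.350,.05],-6.7)
E
```

```text
[0.5267 0.35   0.1643]
turn z total share -0.00036499225366147433
shift total share [0.0003 0.003  0.4573] min rows 1.8293360067994042
```

Call:
step_arm --pt "1 0 0.003 0.1 0 0 0" --pt "1 0 0 0.15 0 0 0" --pt "1 0 0 0.14 0 0 0" --pt "1 0 0 0.067 0 0 0" --pt "1 0 0 0 0 0 0"

```text
t: 33.72
tcp_pos: [0.5265, 0.3494, 0.0486]
eef_rot: [0.747, 0.664, -0.001, -0.0]
contact_force: [-0.2, -0.4, 0.9]
finger_gap: 0.0853
gripper_force: 0.0
```

Call:
step_arm --pt "0.2 0 0 0 0 0 0" --pt "-0.2 0 0 0 0 0 0" --pt "-1 0 0 0 0 0 0" --pt "-1 0 0 0 0 0 0" --pt "-1 0 0 0 0 0 0"

```text
t: 34.35
tcp_pos: [0.528, 0.3503, 0.0513]
eef_rot: [0.747, 0.664, 0.001, 0.0]
contact_force: [-2.2, -1.0, 5.5]
finger_gap: 0.0349
gripper_force: 59.3
```

Call:
step_arm --pt "-1 0 0 -0.04 0 0 0" --pt "-1 0 0 -0.15 0 0 0" --pt "-1 0 0 -0.24 0 0 0" --pt "-1 0 0 -0.24 0 0 0" --pt "-1 0 0 -0.24 0 0 0"

```text
t: 34.98
tcp_pos: [0.5268, 0.3496, 0.2791]
eef_rot: [0.747, 0.664, -0.0, -0.0]
contact_force: [1.5, 1.4, -2.2]
finger_gap: 0.0349
gripper_force: 60.5
```

Call:
step_arm --pt "-1 0 0 -0.24 0 0 -0.06" --pt "-1 0 0 -0.17 0 0 -0.11" --pt "-1 0 0 0 0 0 -0.115" --pt "-1 0 0 0 0 0 -0.115" --pt "-1 0 0 0 0 0 -0.115"

```text
t: 35.6
tcp_pos: [0.527, 0.3496, 0.3796]
eef_rot: [0.423, 0.906, -0.0, -0.0]
contact_force: [-0.1, -1.0, -2.6]
finger_gap: 0.0351
gripper_force: 60.5
```

Call:
step_arm --pt "-1 0 0 0 0 0 -0.115" --pt "-1 0 0 0 0 0 -0.115" --pt "-1 0 0 0 0 0 -0.115" --pt "-1 0 0 0 0 0 -0.1" --pt "-1 0 0 0 0 0 -0.04"

```text
t: 36.22
tcp_pos: [0.527, 0.3496, 0.3795]
eef_rot: [0.057, 0.998, -0.0, -0.0]
contact_force: [-0.0, -1.0, -2.0]
finger_gap: 0.0349
gripper_force: 60.5
```

```bash
python3 - <<'E'
from h import *
s=env.observe();print(s["tcp_pos"],s["finger_gap"],s["contact_force"]);go([*world(-.006,-.031),.38],83.3)
E
```

```text
[0.527  0.3496 0.3795] 0.03488005076387301 [-0.0229 -0.991  -1.9562]
turn z total share 0.0015362974160786458
shift total share [-0.0611 -2.6351 -0.0004] min rows 10.543416013806588
```

Call:
step_arm --pt "-1 -0.01 -0.12 0 0 0 0" --pt "-1 -0.01 -0.23 0 0 0 0" --pt "-1 -0.01 -0.23 0 0 0 0" --pt "-1 -0.01 -0.23 0 0 0 0" --pt "-1 -0.01 -0.23 0 0 0 0"

```text
t: 36.85
tcp_pos: [0.5085, 0.0885, 0.3798]
eef_rot: [0.059, 0.998, -0.0, -0.0]
contact_force: [1.1, -1.5, -3.0]
finger_gap: 0.0346
gripper_force: 60.8
```

Call:
step_arm --pt "-1 -0.01 -0.23 0 0 0 0" --pt "-1 0 -0.23 0 0 0 0" --pt "-1 0 -0.23 0 0 0 0" --pt "-1 0 -0.23 0 0 0 0" --pt "-1 0 -0.23 0 0 0 0"

```text
t: 37.48
tcp_pos: [0.4772, -0.1972, 0.3799]
eef_rot: [0.059, 0.998, 0.0, 0.0]
contact_force: [0.5, 0.3, -3.7]
finger_gap: 0.035
gripper_force: 60.8
```

Call:
step_arm --pt "-1 0 -0.23 0 0 0 0" --pt "-1 0 -0.15 0 0 0 0" --pt "-1 0 -0.065 0 0 0 0.002" --pt "-1 0 0 0.1 0 0 0" --pt "-1 0 0 0.2 0 0 0"

```text
t: 38.1
tcp_pos: [0.4662, -0.3066, 0.3067]
eef_rot: [0.06, 0.998, -0.002, 0.002]
contact_force: [1.4, -0.9, -2.6]
finger_gap: 0.0349
gripper_force: 60.9
```

Call:
step_arm --pt "-1 0 0 0.2 0 0 0" --pt "-1 0 0 0.2 0 0 0" --pt "-1 0 0 0 0 0 0" --pt "-1 0 0 0 0 0 0" --pt "-1 0 0 0 0 0 0"

```text
t: 38.72
tcp_pos: [0.4665, -0.3071, 0.2082]
eef_rot: [0.06, 0.998, -0.002, 0.002]
contact_force: [0.0, 0.4, -2.2]
finger_gap: 0.0346
gripper_force: 60.9
```

```bash
python3 - <<'E'
from h import *
import pickle
s=env.observe();print(s["tcp_pos"],cart(s["tcp_pos"]),s["finger_gap"],abs(s["joint_velocities"]).max());go([*world(-.005,-.031),.13],83.3)
c=calibration("wrist"); im=capture("wrist"); pickle.dump((im,c,s),open("pics/w11.pkl","wb"))
hsv=cv2.cvtColor(im,cv2.COLOR_RGB2HSV)
y=((hsv[...,0]>16)&(hsv[...,0]<33)&(hsv[...,1]>150)); d=hsv[...,2]<70; b=(hsv[...,0]>8)&(hsv[...,0]<24)&(hsv[...,1]>70);g=(hsv[...,1]<40)&(hsv[...,2]>110)
q=np.full(y.shape,'.');q[b]='b';q[d]='#';q[g]='o';q[y]='Y'
for r in range(120,260,7): print(r,''.join(q[r,180:480:4]))
R=Rn.from_quat(s["eef_rot"]).as_matrix(); f=lambda *v: s["tcp_pos"]+R@np.array(v)
print("own end bottom",proj("wrist",[f(.036,0,.051)],c), "A end",proj("wrist",[[*world(-.044,.031),z] for z in(.039,.06,.1)],c))
E
```

```text
[ 0.4665 -0.3071  0.2082] [-0.0063 -0.0316] 0.03457596681121261 0.007353910473684611
turn z total share -0.00224925736137733
shift total share [-0.0039  0.0033  0.3126] min rows 1.2506471938090675
120 ....bbbbbbbbbbbbbbbbbbbbbbbbbbbbbbbbbbbbbbbbbbbbbbbbbbbbbbbb...............
127 ....bbbbbbbbbbbbbbbbbbbbbbbbbbbbbbbbbbbbbbbbbbbbbbbbbbbbbbb................
134 ...bbbbbbbbbbbbbbbbbbbbbbbbbbbbbbbbbbbbbbbbbbbbbbbbbbbbbbbb........oooooooo
141 ..bbbbbbb.ooooooooooooooooooooooYYYYYYYYYYboooobbbbbbbbbbbbb.......oooooooo
148 ..bbbbbbb.ooooooooooooooooooooooYYYYYYYYYYYYboobbbbbbbbbbbbb.......oooooooo
155 ..bbbbbbb.ooooooooooooooooooooooYYYYYYYY.YYY..obbbbbbbbbbbbbooooooooooooooo
162 ...bbbbbbbooooooooooooooooooooooYbYY..........bbbbbbbbbbbbb...ooooooooooooo
169 ...bbbbbbboobbbbbbbbYYYYbbooooo.YbY...........bbbbbbbbbbbbb......oooooooooo
176 ...bbbbbbboYYYYYYYYYYYYYYYYoooo.YYY...........bbbbbbbbbbbbb#########...oooo
183 ...bbbbbbbbYYYYYYYYYYYYYYYYbooo.YYYoooooooooooobbbbbbbbbbbb#############..o
190 ...bbbbbbbYYYYYYYYYYYYYYYYYY.oobYYbooooooooooo.bbbbbbbbbbb.##.#############
197 b..bbbbbbbYYYYYYYYYYYYYYYYYYYoobYYbooooooooooo.bbbbbbbbbbb#################
204 b..bbbbbbYYYYYYYYYYYYYYYYYYYYbobYYbooooooooooobbbbbbbbbbbb#################
211 .b.bbbbbbYYYYYYYYYYYYYY.YYYYYbooYYbbbbbbbbbbb.bbbbbbbbbbb.#####.###########
218 ...bbbbbbYY..Y.YYYY.....Y.....oobYYYYbb.Y.Y..bbbbbbbbbbbb.#################
225 ....bbbbbY....................ooooooooooooooobbbbbbbbbbbb################.#
232 ....bbbbbY....................oooooooooooooo.bbbbbbbbbbbb##################
239 ....bbbbbY....................bbbbbbbbbbbbbbbbbbbbbbbbbb.##################
246 ...bbbbooYYY..................ooobbbbbbbbbbbbbbbbbbbbbbb.##########.#######
253 ....##oooYYYYYYY...............oo.##bbbbbbbbbbbbbbbbbbbb###################
own end bottom [[257.283  171.3333]] A end [[325.7133 137.2807]
 [330.7151 140.8693]
 [342.615  149.407 ]]
```

Call:
step_arm --pt "-1 0 0.002 0.08 0 0 0" --pt "-1 0 0 0.1 0 0 0" --pt "-1 0 0 0.1 0 0 0" --pt "-1 0 0 0.1 0 0 0" --pt "-1 0 0 0.06 0 0 0"

```text
t: 39.4
tcp_pos: [0.4654, -0.3059, 0.0949]
eef_rot: [0.06, 0.998, -0.0, 0.0]
contact_force: [0.5, 0.1, -3.0]
finger_gap: 0.0347
gripper_force: 60.9
```

Call:
step_arm --pt "-1 0 0 0 0 0 0" --pt "-1 0 0 0 0 0 0" --pt "-1 0 0 0 0 0 0" --pt "-1 0 0 0.004 0 0 0" --pt "-1 0 0 0 0 0 0"

```text
t: 40.02
tcp_pos: [0.4651, -0.3056, 0.094]
eef_rot: [0.06, 0.998, -0.0, 0.0]
contact_force: [0.1, 0.2, -2.6]
finger_gap: 0.0349
gripper_force: 60.9
```

```bash
python3 - <<'E'
from h import *
s=env.observe();print(s["tcp_pos"],cart(s["tcp_pos"]),s["contact_force"])
E
```

```text
[ 0.4651 -0.3056  0.094 ] [-0.0079 -0.0303] [ 0.0807  0.1963 -2.5644]
```

Call:
step_arm --pt "-1 0 0 0.004 0 0 0" --pt "-1 0 0 0.004 0 0 0" --pt "-1 0 0 0.004 0 0 0" --pt "-1 0 0 0 0 0 0" --pt "-1 0 0 0 0 0 0"

```text
t: 40.65
tcp_pos: [0.4651, -0.3056, 0.0909]
eef_rot: [0.06, 0.998, -0.0, -0.0]
contact_force: [-0.2, -0.2, -1.4]
finger_gap: 0.0349
gripper_force: 60.8
```

Call:
step_arm --pt "-1 0 0 0.003 0 0 0" --pt "-1 0 0 0.002 0 0 0" --pt "-1 0 0 0 0 0 0" --pt "-1 0 0 0 0 0 0" --pt "-1 0 0 0 0 0 0"

```text
t: 41.28
tcp_pos: [0.4655, -0.3057, 0.0907]
eef_rot: [0.06, 0.998, -0.0, 0.0]
contact_force: [-1.8, 2.1, 7.6]
finger_gap: 0.0348
gripper_force: 60.6
```

Contact felt, so I release, rise and check.

Call:
step_arm --pt "-0.05 0 0 0 0 0 0" --pt "0.035 0 0 0 0 0 0" --pt "0.035 0 0 0 0 0 0" --pt "0.035 0 0 -0.06 0 0 0" --pt "0.035 0 0 -0.12 0 0 0"

```text
t: 41.9
tcp_pos: [0.4641, -0.3052, 0.1342]
eef_rot: [0.06, 0.998, 0.001, -0.001]
contact_force: [0.0, -0.8, 0.0]
finger_gap: 0.0443
gripper_force: 0.0
```

Call:
step_arm --pt "0.035 0 0 -0.2 0 0 0" --pt "0.035 0.05 0.05 -0.24 0 0 0" --pt "0.035 0.12 0.05 -0.24 0 0 0" --pt "0.035 0.12 0.02 -0.24 0 0 0" --pt "0.035 0 0 0 0 0 0"

```text
t: 42.52
tcp_pos: [0.4015, -0.2703, 0.3626]
eef_rot: [0.061, 0.998, -0.004, 0.004]
contact_force: [0.6, -0.2, 0.2]
finger_gap: 0.0439
gripper_force: 0.0
```

Call:
step_arm --pt "0.035 0 0 0 0 0 0" --pt "0.035 0 0 0 0 0 0" --pt "0.035 0 0 0 0 0 0" --pt "0.035 0 0 0 0 0 0" --pt "0.035 0 0 0 0 0 0"

```text
t: 43.15
tcp_pos: [0.4012, -0.269, 0.3548]
eef_rot: [0.06, 0.998, 0.0, -0.0]
contact_force: [-0.3, 0.3, -0.5]
finger_gap: 0.044
gripper_force: 0.0
```

```bash
python3 - <<'E'
from h import *
s=env.observe();print(s["t"],s["tcp_pos"],s["contact_force"])
c=calibration("wrist"); im=capture("wrist")
hsv=cv2.cvtColor(im,cv2.COLOR_RGB2HSV)
y=((hsv[...,0]>16)&(hsv[...,0]<33)&(hsv[...,1]>150)); d=hsv[...,2]<70; b=(hsv[...,0]>8)&(hsv[...,0]<24)&(hsv[...,1]>70);g=(hsv[...,1]<40)&(hsv[...,2]>110)
q=np.full(y.shape,'.');q[b]='b';q[d]='#';q[g]='o';q[y]='Y'
for r in range(135,270,4): print(r,''.join(q[r,190:340:2]))
for cy in(.031,-.031): print(proj("wrist",[[*world(x,cy+w),.103] for x in(-.036,.036) for w in(-.017,.017)],c).round())
E
```

```text
43.15 [ 0.4012 -0.269   0.3548] [-0.35    0.2724 -0.4662]
135 bbb........................................................................
139 ...........................................................................
143 .................................................b.........................
147 ...........................................................................
151 bbbbbbbbbbbbbbbbbbbbbbbbbbbbbbbbbbbbbbbbbbbbbbbbbbbbbbbbbbbbbbbbbbbbb....bb
155 bbbbbbbbbbbbbbbbbbbbbbbbbbbbbbbbbbbbbbbbbbbbbbbbbbbbbbbbbbbbbbbbbbbbb.....b
159 .bbbbbbbbbbbbbbbbbbbbbbbbbbbbbbbbbbbbbbbbbbbbbbbbbbbbbbbbbbbbbbbbbbb.......
163 .bbbbbbbbbbbbbbbbbbbbbbbbbbbbbbbbbbbbbbbbbbbbbbbbbbbbbbbbbbbbbbbbbb........
167 ..bbbbbbbbbbbbbbbbbbbbbbbbbbbbbbbbbbbbbbbbbbbbbbbbbbbbbbbbbbbbbbbbb........
171 ...bbbbbbbbbbbbbbbbbbbbbbbbbbbbbbbbbbbbbbbbbbbbbbbbbbbbbbbbbbbbbbb.........
175 ..bbbbbbbbbbbbbbbbbbbbbbbbbbbbbbbbbbbbbbbbbbbbbbbbbbbbbbbbbbbbbbbbb........
179 .bbbbbbbbb.ooooobbbbbbbbbbYbbooooooooo.bbbbbYYbYbYbboooooobbbbbbbbbb.......
183 .bbbbbbbbbooooo.YYYYYYYYYYYYboooooooooobYYYYYYYYYYYYbooooobbbbbbbbbb.......
18
[... 1083 characters left out ...]
bbbbbbbbbbbbbbbbbbbbbbbbb........o
243 ...ooooo.##bbbbbbbbbbbbbbbbbbbbbbbbbbbbbbbbbbbbbbbbbbbbbb##ooooobb.........
247 ..oooooo###bbbbbbbbbbbbbbbbbbbbbbbbbbbbbbbbbbbbbbbbbbbbbb##.ooooo..........
251 .oooooo.###bbbbbbbbbbbbbbbbbbbbbbbbbbbbbbbbbbbbbbbbbbbbb####.ooooo.........
255 #ooooo.####bbbbbbbbbbbbbbbbbbbbbbbbbbbbbbbbbbbbbbbbbbbbb#####ooooo.####..b.
259 .ooooo######bbbbbbbbbbbbbbbbbbbbbbbbbbbbbbbbbbbbbbbbbbbb#####.ooooo.#####b.
263 ooooo.#####bbbbbbbbbbbbbbbbbbbbbbbbbbbbbbbbbbbbbbbbbbbbbb#####.ooooo.#####b
267 oooo.######bbbbbbbbbbbbbbbbbbbbbbbbbbbbbbbbbbbbbbbbbbbbb#######oooooo.#####
[[269. 191.]
 [297. 191.]
 [269. 243.]
 [295. 243.]]
[[219. 191.]
 [247. 191.]
 [222. 244.]
 [248. 244.]]
```

```bash
python3 -c "
from cell import env
print(env.hand_in())"
```

```text
the job is handed in; nothing more can be done
None
```

The job is handed in at about 43 s: both end flaps are folded well back, the separator lies on the sanding blocks, and the two tape measures stand upright side by side on it, about 28 mm apart; no verdict was returned, and I did not re-check the bystanders.

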